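Fill the cinnamon jar and pack it into the spice rack

TASK

Put the cinnamon away: drop both cinnamon sticks from the turquoise dish right down into the open hexagonal jar, and gently stand that jar in the chrome rack, in the gap between the two lidded jars and the sliding end stop, flat side to flat side with its neighbour. The end stop must finish slid up against it, so that the three jars are held snug between the stop and the rack's fixed end; the order of work is yours. Keep the jars upright, and leave the dish, the honey dipper and the loose gold lid where they are.

Things in the scene. Friction and masses are not known exactly. Their poses are not given: they have to be found in the camera images.
- jar: Open clear-glass hexagonal jar without lid, loose, 64 mm across flats (74 corners), 120 mm tall, 190 to 265 g. Origin: centre of its underside, z up. Flats face its own +y and -y (same again every 60 deg). Hexagonal up to 94 mm, shoulder to 100 mm, then a round neck of 58 mm outside diameter up to the rim, by which it can be gripped from above. Inner floor 5 mm up, inside 57 mm across flats.
- jar_rim (a point): Centre of the open jar's mouth, in the plane of its rim (120 mm above its underside). Mouth 51 mm inside diameter, glass 3.5 mm thick. Too narrow for a level stick: one end must go in first; slanting by less than 50 degrees from level a stick may wedge in the mouth, at 60 degrees or more it drops through. The inside is free down to the floor, 115 mm below.
- nutmeg_jar: Lidded hexagonal glass jar of whole nutmegs, gold lid, 64 mm across flats (flats at its own +y and -y), 121 mm tall, 210 to 360 g, loose, standing in the rack beside the gap. Origin: centre of its underside, z up.
- chile_jar: Lidded hexagonal glass jar of whole red chillies, same size as the nutmeg jar, 300 g, loose, standing in the rack beside the fixed end plate. Origin: centre of its underside, z up.
- rack: Chrome wire rack clamped fast to the glass shelf. Origin: on its centre line, at the glass; x away from the robot, y along the row. Floor at z = 6 mm. Rails front and rear, 82 mm clear between them, tops at 48 mm. Fixed end plate: inner face at y = +120, top at 70 mm. From it towards -y: chilli jar, nutmeg jar, gap, stop; snug centres at y = +88, +24, -40 mm. Open beyond y = -168 mm.
- stop (a joint): Sliding end stop of the rack, in m: 0 = fully back, grows as it is pushed along the rack's +y towards the jars, travel 0 to 0.056. Its face to the jars is at rack y = -0.120 + joint; with the three jars snug it reads about 0.045 to 0.048. It takes about 2 N to move and up to 8 N more to push the jars along, and stays where it is left.
- stop_push (a point): Point to push on the back of the end stop (side away from the jars): middle of the back of its rolled top edge, 67 mm above the rack's origin; the face to the jars is 8 mm farther along the rack's +y. The stop is an upright chrome plate, 74 mm wide (x), 4 mm thick, top at 71 mm; a foot 10 mm above the glass reaches 20 mm behind this point. Closed fingers can push it from behind.
- stick_a: Cinnamon stick: a stiff brown double-rolled quill, 62 mm long (its own x), 17 mm wide (y), 10 mm thick (z), 12 g, loose, lying flat in the dish. Origin: its centre.
- stick_b: Second cinnamon stick, same as the first, lying beside it in the dish, about 66 mm apart centre to centre. Origin: its centre.
- dish: Shallow oblong turquoise ceramic dish, 120 mm (x) by 165 mm (y), 14 mm high, floor and rim 5 mm thick, 450 g, loose on the glass shelf. Origin: centre of its underside. The sticks lie roughly along its x.
- dipper: Wooden honey dipper lying on the glass shelf, 139 mm long (its own x, grooved head at +x), 26 mm thick. Origin: under its middle, at the glass.
- lid: Loose gold aluminium jar lid lying on the glass shelf, 62 mm diameter, 17 mm high. Origin: centre of its underside.
Mind the look-alikes: they are no part of the job. Leave any pink look-alike of the stick_a alone.

How it is judged:
At the end, for the whole second after the job is handed in: Both sticks inside the open jar (centres 12-78 mm up, within 32 mm of its axis); the three jars upright (0.08 rad) on the rack floor, within 12 mm of its centre line and 10 mm of a snug row; stop at 42 mm or more; jars and sticks at rest; dish, dipper and lid within 30 mm of their starts (y of jar in the frame of rack between -0.052 and -0.032 m and x of jar in the frame of rack between -0.012 and 0.012 m and z of jar in the frame of rack between 0 and 0.011 m and angle between each of jar, nutmeg_jar, chile_jar's own z axis and vertical below 0.08 rad and linear speed of each of jar, nutmeg_jar, chile_jar below 0.03 m/s and y of nutmeg_jar in the frame of rack between 0.013 and 0.031 m and x of nutmeg_jar in the frame of rack between -0.012 and 0.012 m and z of nutmeg_jar in the frame of rack between 0 and 0.011 m and y of chile_jar in the frame of rack between 0.078 and 0.094 m and x of chile_jar in the frame of rack between -0.012 and 0.012 m and z of chile_jar in the frame of rack between 0 and 0.011 m and value of joint stop above 0.042 m and z of stick_a in the frame of jar between 0.012 and 0.078 m and horizontal distance between each of stick_a, stick_b and jar below 0.032 m and linear speed of each of stick_a, stick_b below 0.15 m/s and z of stick_b in the frame of jar between 0.012 and 0.078 m and distance of each of dish, dipper, lid from where it was at the start of the episode below 0.03 m); the robot touches nothing.
It fails at once if a jar is tipped by more than 0.5 rad (angle between any of jar, nutmeg_jar, chile_jar's own z axis and vertical above 0.5 rad).
It fails at once if the open jar is let drop into the rack (still faster than 0.5 m/s in its last 25 mm) instead of being set down (linear speed of jar above 0.5 m/s and z of jar in the frame of rack below 0.031 m and x of jar in the frame of rack between -0.03 and 0.03 m).
It fails at once if the open glass jar is banged against the rack or a lidded jar (over 45 N) instead of being set down gently (contact force between jar and rack above 45 N or contact force between jar and nutmeg_jar above 45 N or contact force between jar and chile_jar above 45 N).
It fails at once if the dish, the honey dipper or the loose lid is moved by more than 30 mm (distance of any of dish, dipper, lid from where it was at the start of the episode above 0.03 m).
It also fails if it takes over 72 s, if anything falls off the work surface, if the arm or the gripper's body presses on something with over 40 N, if the wrist force passes 120 N, or if a joint passes its speed limit or range.

ROBOT

A 7-joint arm with a two-finger parallel gripper is mounted at the origin on the work surface. World frame = base frame: x ahead of the robot, y to its left, z up, the work surface at z = 0. Lengths are in m, angles in rad, forces in N, time in s.
With the tool pointing down it reaches from about 0.4 to 0.85 m from the base axis. Payload 10.4 kg.
Tool frame: the origin (TCP) lies at the very end of the fingers, on their centre line; the grasp point (between the pads) lies 19 mm behind it (manip.grip_point_offset is the distance from the TCP to the grasp point, in m); z points along the fingers, y is the line along which they close (so a half turn about z gives the same grasp; the last joint's range is limited). The gripper opens to 85 mm and grips with 20 to 120 N. Pads are 22 mm wide; open, the fingers measure 114 mm over their backs; the gripper's body (76 mm by 85 mm) begins 54 mm behind the grasp point. The pads swing forward as they close: fully open they stand 13 mm farther back than shut.
Start: joints at [-1.168, 0.332, -0.065, 1.46, 0.022, 1.35, -0.088], TCP at [0.258, 0.569, 0.231] pointing down, gripper open.
Joint ranges: [-2.6, 2.6], [-0.5, 2.12], [-1.47, 1.34], [0.16, 2.42], [-1.27, 4.41], [0.06, 2.06], [-2.6, 2.6]. Speed limits (rad/s): [2.22, 2.22, 2.79, 2.79, 3.14, 3.14, 3.14].

INTERFACE

Orientations are given as a unit quaternion [x, y, z, w].
In Python, from workcell import manip gives the robot as it stands. The module is installed in compiled form; this text tells all that it offers.
- The arm moves only by the shell command python3 -m inch 'ROWS' [OPENING] [FORCE]. ROWS is JSON, a list of rows, each a list of 2 entries, a list of its own where there are three numbers: the shift along the tool's x, y, z each as a share of 0.08 m, from -1 to 1, then the turn, a rotation vector about the tool's x, y, z each as a share of 45 degrees, from -1 to 1. A call has exactly 10 rows; each row is the pose to reach, as a shift and turn from the pose commanded when the call began, along the tool's axes at that moment; what a row does not reach only later rows make up. A row lasts 1/10 s, in which the tool goes at most 50 mm and 8.59 degrees, less where a joint would pass 70% of its speed; a pose out of reach is approached as far as the arm can. A call with a number of a shift or a turn outside -1 to 1 is refused whole. A call with a gripper value outside its range is refused whole. OPENING is the opening, from 0 (shut) to 1 (fully open), set as the call begins (- or left out, the last holds). The fingers move at their own pace and stop on an object; FORCE is the grip in N (left out, the last holds). Time passes only in rows, so rows that repeat a pose let the fingers close, or fill a call up. It gives the time, the measured TCP pose, the force, the opening and the grip force at its end, in the units of the state.
- manip.get_obs(): the state, without advancing time (a new reading comes with each control period).
- manip.camera(name): name is "scene" or "side" or "wrist"; returns the picture (384x512x3 uint8, red, green, blue); there is no depth.
- manip.camera_params(name): a dict with "fov_y" (degrees; the focal length in pixels is half the picture's height over the tangent of half this angle, whatever the lens; pixels are square), "cx", "cy" (the principal point, pixels), "camera_from_world" (4x4, takes a point from world to camera coordinates); the wrist camera has in their place "T_tool_cam" (4x4, takes a point from camera to tool coordinates, whose origin is the TCP and whose axes are the flange's). Camera axes: x right, y up, looking along -z (the intrinsics and any distortion apply to the point x, -y, -z); pixel columns grow to the right and rows downward; lengths in m; the calibration is good to about 2 mm. A picture is of the moment at which its call begins: read the wrist's pose just before it. camera_params takes no time and is no camera call.
- manip.hand_in(): hands the job in; it is judged then, once.
The state is a dict: "clock": time; "joint_pos": joint angles; "joint_velocities": joint speeds; "tau": joint torques, N m; "position": TCP position; "ee_rot": TCP orientation; "ft_force": force on the tool from outside, world axes, zero at the start; "torque": the same for the moment, N m; "grip_width": opening from 0.0 (shut) to 1.0 (fully open); "grasp_force": force on a finger pad.
Only numpy, scipy, OpenCV 4.12 (cv2) and the standard library are available. Lean on these libraries where they do the work, as an engineer would, in place of code of your own. Each camera call takes 0.05 s, during which the arm holds its last target. There are 200 camera calls.

## Working session

There is one attempt and no reset: what is moved stays moved. The work goes in short steps, Python scripts to look and compute and a shell command to move; the robot and the scene stay as the last step left them, time stands still between calls to the robot, and variables do not carry over. Pictures are saved under pics/ and viewed, at most 10 in all, crops included, and the job is handed in when it is done.

```bash
mkdir -p pics; cat > h.py <<'E'
import numpy as np,cv2
from workcell import manip
from scipy.spatial.transform import Rotation as R
def cam(n):
    o=manip.get_obs(); im=manip.camera(n); p=manip.camera_params(n)
    if 'camera_from_world' in p: wc=np.linalg.inv(np.array(p['camera_from_world']))
    else:
        T=np.eye(4);T[:3,:3]=R.from_quat(o['ee_rot']).as_matrix();T[:3,3]=o['position']
        wc=T@np.array(p['T_tool_cam'])
    return im,p,wc
def ray(p,wc,u,v):
    f=192/np.tan(np.radians(p['fov_y'])/2)
    d=np.array([(u-p['cx'])/f,-(v-p['cy'])/f,-1.]);return wc[:3,3],wc[:3,:3]@d
def onz(p,wc,u,v,z):
    o,d=ray(p,wc,u,v);return o+d*(z-o[2])/d[2]
def proj(p,wc,P):
    f=192/np.tan(np.radians(p['fov_y'])/2)
    c=wc[:3,:3].T@(np.array(P)-wc[:3,3]);return p['cx']+f*c[0]/-c[2],p['cy']-f*c[1]/-c[2]
def save(n,im):cv2.imwrite('pics/'+n,cv2.cvtColor(im,cv2.COLOR_RGB2BGR))
E
python3 - <<'E'
from h import *
print(manip.get_obs())
for n in('scene','side','wrist'):
    im,p,wc=cam(n);save(n+'0.png',im);np.save(n+'0.npy',im);print(n,p)
E
```

```text
{'clock': 0.0, 'joint_pos': array([-1.16759265,  0.33285556, -0.06466884,  1.46093142,  0.02160204,
        1.34990756, -0.08850033]), 'joint_velocities': array([ 1.11398092e-03, -1.14234256e-03,  1.54928359e-03,  3.68574618e-06,
        1.31591943e-03, -1.08363047e-03,  2.02320972e-03]), 'tau': array([-2.05964943e-04, -6.25435925e+01,  4.93380195e-02, -3.91602266e+01,
        1.63752283e-02,  9.67935717e-03,  5.63409543e-06]), 'position': array([0.25802654, 0.56884203, 0.23053077]), 'ee_rot': array([ 2.11301239e-01,  9.77420734e-01, -6.94596000e-04, -1.10303382e-04]), 'ft_force': array([0.22126232, 0.28324866, 0.68975742]), 'torque': array([0.01429279, 0.04659799, 0.02465352]), 'grasp_force': 0.0, 'grip_width': 0.9983433477444517}
scene {'fov_y': 50.15003933909236, 'cx': 258.8398510205677, 'cy': 195.95189271748978, 'camera_from_world': array([[-0.77591996,  0.63070187, -0.01278141,  0.33048251],
       [-0.47573209, -0.57172245,  0.66844029,  0.18900902],
       [ 0.41427912,  0.52473669,  0.74365598, -1.483184  ],
       [ 0.        ,  0.        ,  0.        ,  1.        ]])}
side {'fov_y': 45.9681690174365, 'cx': 260.71426770247166, 'cy': 192.32702034404943, 'camera_from_world': array([[-0.95620652, -0.29225848,  0.01593953,  0.45837362],
       [ 0.21022439, -0.64787727,  0.73216169, -0.17075585],
       [-0.2036536 ,  0.70344866,  0.68094434, -1.12968569],
       [ 0.        ,  0.        ,  0.        ,  1.        ]])}
wrist {'fov_y': 58.05867178758857, 'cx': 252.2739513043217, 'cy': 194.25794239850512, 'T_tool_cam': array([[ 2.83207257e-05,  9.50157983e-01,  3.11768836e-01,
         8.00822382e-02],
       [ 9.99999550e-01,  2.68865635e-04, -9.10243452e-04,
        -2.01872139e-04],
       [-9.48699009e-04,  3.11768722e-01, -9.50157547e-01,
        -1.42602056e-01],
       [ 0.00000000e+00,  0.00000000e+00,  0.00000000e+00,
         1.00000000e+00]])}
```

View pics/scene0.png

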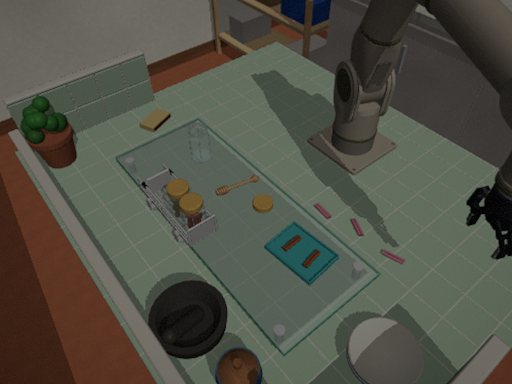

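View pics/side0.png

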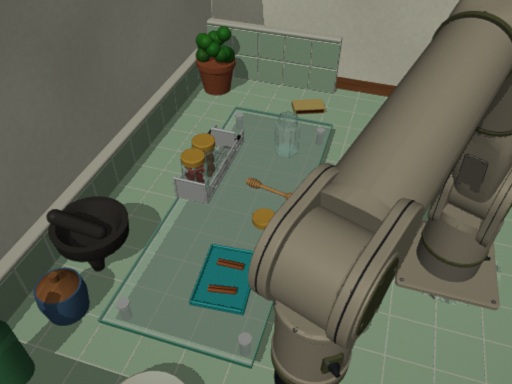

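Scene and side views: the brown sticks lie in the turquoise dish (scene 291,243 and 312,258; side 231,264 and 223,289). The open jar is at scene (200,142) and side (287,135), with the rack and lidded jars at scene (182,205). Pink look-alikes lie on the table at scene (322,211), (357,227) and (393,256). I'll leave those alone, since only the brown ones in the dish fit the description.

```bash
cat >> h.py <<'E'
def tri(A,B):
    # A,B: (p,wc,u,v)
    (o1,d1),(o2,d2)=ray(*A),ray(*B)
    s=np.linalg.lstsq(np.c_[d1,-d2],o2-o1,rcond=None)[0]
    a,b=o1+d1*s[0],o2+d2*s[1];return (a+b)/2,np.linalg.norm(a-b)
E
python3 - <<'E'
from h import *
np.set_printoptions(precision=4,suppress=True)
P={}
for n in('scene','side'):
    im=np.load(n+'0.npy');p=manip.camera_params(n);wc=np.linalg.inv(p['camera_from_world'])
    hsv=cv2.cvtColor(im,cv2.COLOR_RGB2HSV);P[n]=(p,wc)
    H,S,V=cv2.split(hsv)
    teal=((H>85)&(H<100)&(S>150)).astype(np.uint8)
    teal[:190]=0
    k,l,st,c=cv2.connectedComponentsWithStats(teal)
    i=1+np.argmax(st[1:,4]);print(n,'dish',st[i],c[i])
    hull=cv2.convexHull(np.argwhere(l==i)[:,::-1].astype(np.int32))
    m=np.zeros_like(teal);cv2.fillPoly(m,[hull],1)
    box=cv2.minAreaRect(hull);q=cv2.approxPolyDP(hull,8,True);print(' quad',q[:,0].tolist())
    br=((H<15)&(S>100)&(m>0)).astype(np.uint8)
    k,l,st,c=cv2.connectedComponentsWithStats(br)
    for j in range(1,k):
        if st[j,4]>30:print(' stick',c[j],st[j],cv2.minAreaRect(np.argwhere(l==j)[:,::-1].astype(np.float32)))
    gold=((H>12)&(H<28)&(S>130)&(V>90)).astype(np.uint8)
    k,l,st,c=cv2.connectedComponentsWithStats(gold)
    for j in range(1,k):
        if st[j,4]>60 and 100<c[j][1]<260:print(' gold',c[j],st[j])
a=lambda n,u,v:(*P[n],u,v)
print('stickA',tri(a('scene',291,243),a('side',231,264.5)))
print('stickB',tri(a('scene',312,258),a('side',223,289.5)))
s=cv2.resize(np.load('scene0.npy')[105:255,110:240],None,fx=4,fy=4,interpolation=cv2.INTER_CUBIC)
t=cv2.resize(np.load('side0.npy')[95:215,165:335],None,fx=4,fy=4,interpolation=cv2.INTER_CUBIC)
save('c1.png',s);save('c2.png',t)
E
```

```text
scene dish [ 265  222   74   63 1985] [301.3219 252.5708]
 quad [[338, 257], [309, 284], [265, 245], [294, 222]]
 stick [291.4907 242.8056] [282 236  20  15 108] ((291.6800231933594, 242.74000549316406), (5.200000762939453, 20.600004196166992), 53.13010025024414)
 stick [311.0273 258.4545] [303 250  17  18 110] ((310.99310302734375, 258.38275146484375), (5.481001853942871, 20.51223373413086), 41.633541107177734)
 gold [184.189  195.1638] [166 179  36  34 635]
 gold [262.9695 202.6908] [253 195  20  18 262]
side dish [ 190  245   63   70 2667] [223.1039 280.4717]
 quad [[252, 251], [242, 314], [190, 303], [211, 245]]
 stick [230.2733 263.7826] [217 259  27  11 161] ((230.070556640625, 263.6823425292969), (26.248586654663086, 6.074052810668945), 12.528807640075684)
 stick [221.8967 289.0272] [208 285  29   9 184] ((221.94520568847656, 289.0205078125), (27.950838088989258, 6.54279899597168), 6.009006023406982)
 gold [197.0528 150.2229] [181 134  34  34 682]
 gold [263.9102 186.6168] [247 178  44  20 167]
 gold [261.956  217.5723] [253 209  22  21 318]
stickA (array([0.4866, 0.2151, 0.0559]), np.float64(0.002547727273244379))
stickB (array([0.4787, 0.2886, 0.061 ]), np.float64(0.003377586306014317))
```

View pics/c1.png

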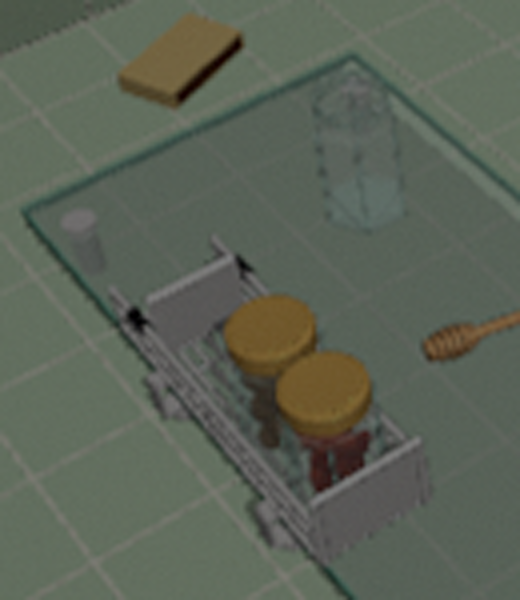

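View pics/c2.png

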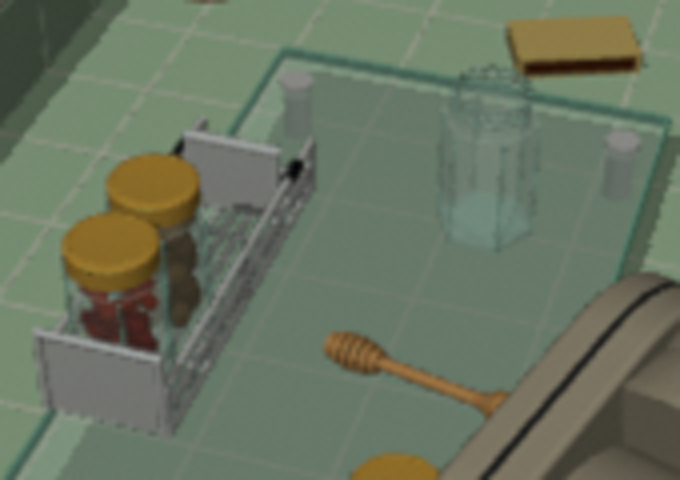

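Crops: nutmeg lid centre is at scene (178,187) / side (203.5,141), chilli lid at scene (191,202) / side (192.5,156). The stop is at the far end (scene 158,175; side 223,131) and the fixed plate at the near end (scene 201.5,223; side 191,181.5). The open jar's rim is at about scene (198,126) / side (289,114.5).

```bash
python3 - <<'E'
from h import *
np.set_printoptions(precision=4,suppress=True)
P={n:(manip.camera_params(n),np.linalg.inv(manip.camera_params(n)['camera_from_world'])) for n in('scene','side')}
a=lambda n,u,v:(*P[n],u,v)
for k,s,t in [('nut lid',(177.8,187),(203.5,141.3)),('chile lid',(191,202),(192.5,155.8)),('lid',(263,201.5),(262.5,215.5)),
 ('rim',(198,126),(289.3,114.5)),('base',(201.8,156.8),(286.8,152)),('stop mid',(158.3,175),(223,130.8)),('plate mid',(201.5,223.2),(190.8,181.5)),
 ('stopL',(147.5,180.5),(211.8,128.8)),('stopR',(169.2,169.5),(234.5,132.8)),('plateL',(188.8,231.2),(174.5,178.8)),('plateR',(214.5,215.2),(207,184.2)),
 ('s1',(291.5,242.8),(230.2,263.8)),('s2',(311,258.4),(221.9,289)),('dipper head',(221.5,190.5),(254,183)),
 ('dishFar',(294,222),(252,251)),('dishN',(338,257),(242,314)),('dish3',(309,284),(190,303)),('dish4',(265,245),(211,245))]:
    x,e=tri(a('scene',*s),a('side',*t));print(k,x,round(e,4))
p,wc=P['scene']
for c,ang in(((291.68,242.74),53.13),((311,258.38),41.6)):
    # long axis direction in image: width 5.2, height 20.6 -> long axis at angle+90
    th=np.radians(ang+90);d=10*np.array([np.cos(th),np.sin(th)])
    A=onz(p,wc,*(c-d),.063);B=onz(p,wc,*(c+d),.063);print('scene',(A+B)/2,np.linalg.norm(A-B),np.degrees(np.arctan2(*(B-A)[1::-1])))
p,wc=P['side']
for c,ang in(((230.07,263.7),12.5),((221.9,289),6)):
    th=np.radians(ang);d=13*np.array([np.cos(th),np.sin(th)])
    A=onz(p,wc,*(c-d),.063);B=onz(p,wc,*(c+d),.063);print('side',(A+B)/2,np.linalg.norm(A-B),np.degrees(np.arctan2(*(B-A)[1::-1])))
E
```

```text
nut lid [ 0.6582 -0.06    0.1726] 0.0025
chile lid [0.6602 0.0088 0.1742] 0.0046
lid [0.4585 0.06   0.0733] 0.0039
rim [ 0.4731 -0.2403  0.1795] 0.0064
base [ 0.4736 -0.2461  0.0439] 0.0036
stop mid [ 0.6558 -0.1917  0.117 ] 0.0048
plate mid [0.6572 0.0407 0.1146] 0.0062
stopL [ 0.6915 -0.1936  0.1153] 0.0043
stopR [ 0.6194 -0.189   0.1196] 0.0053
plateL [0.6996 0.0452 0.1174] 0.0038
plateR [0.6138 0.0393 0.1148] 0.0083
s1 [0.4875 0.2177 0.061 ] 0.003
s2 [0.4815 0.2878 0.0607] 0.0032
dipper head [ 0.5202 -0.065   0.0593] 0.0033
dishFar [0.4462 0.1816 0.082 ] 0.0004
dishN [0.4209 0.3293 0.0557] 0.0013
dish3 [0.5356 0.3374 0.054 ] 0.0031
dish4 [0.5492 0.1791 0.0628] 0.0012
scene [0.4885 0.2205 0.063 ] 0.0603722203303954 1.7195718346274387
scene [0.483  0.2903 0.063 ] 0.06059815757261904 10.866685474673545
side [0.4873 0.2172 0.063 ] 0.06065365395532218 -177.7066877695553
side [0.4807 0.2875 0.063 ] 0.05684086192495319 -169.4825995324977
```

```bash
for i in 1; do
python3 -m inch '[[[-0.05,-0.05,0],[0,0,0]],[[-0.15,-0.15,0],[0,0,0]],[[-0.27,-0.27,0],[0,0,0]],[[-0.4,-0.4,0],[0,0,0]],[[-0.52,-0.52,0],[0,0,0]],[[-0.64,-0.64,0],[0,0,0]],[[-0.76,-0.76,0],[0,0,0]],[[-0.87,-0.87,0],[0,0,0]],[[-0.95,-0.95,0],[0,0,0]],[[-1,-1,0],[0,0,0]]]' 1 40
python3 -m inch '[[[-0.1,-0.1,0],[0,0,0]],[[-0.2,-0.2,0],[0,0,0]],[[-0.3,-0.3,0],[0,0,0]],[[-0.4,-0.4,0],[0,0,0]],[[-0.5,-0.5,0],[0,0,0]],[[-0.6,-0.6,0],[0,0,0]],[[-0.7,-0.7,0],[0,0,0]],[[-0.8,-0.8,0],[0,0,0]],[[-0.9,-0.9,0],[0,0,0]],[[-1,-1,0],[0,0,0]]]'
done
```

```text
clock: 1.15
position: [0.2984, 0.4625, 0.2315]
ee_rot: [0.212, 0.977, 0.0, 0.0]
ft_force: [-0.1, 0.2, 1.1]
grip_width: 1.002
grasp_force: 0.0
clock: 2.15
position: [0.3381, 0.3565, 0.2313]
ee_rot: [0.211, 0.977, 0.0, 0.0]
ft_force: [-0.2, -0.1, -0.2]
grip_width: 0.998
grasp_force: 0.0
```

```bash
python3 -m inch '[[[-0.1,-0.1,0],[0,0,0]],[[-0.2,-0.2,0],[0,0,0]],[[-0.3,-0.3,0],[0,0,0]],[[-0.4,-0.4,0],[0,0,0]],[[-0.5,-0.5,0],[0,0,0]],[[-0.6,-0.6,0],[0,0,0]],[[-0.7,-0.7,0],[0,0,0]],[[-0.8,-0.8,0],[0,0,0]],[[-0.9,-0.9,0],[0,0,0]],[[-1,-1,0],[0,0,0]]]' >/dev/null
python3 - <<'E'
from h import *
im,p,wc=cam('wrist');save('w1.png',im);np.savez('w1.npz',im=im,wc=wc)
E
python3 -m inch '[[[-0.1,-0.1,0],[0,0,0]],[[-0.2,-0.2,0],[0,0,0]],[[-0.3,-0.3,0],[0,0,0]],[[-0.4,-0.4,0],[0,0,0]],[[-0.5,-0.5,0],[0,0,0]],[[-0.6,-0.6,0],[0,0,0]],[[-0.7,-0.7,0],[0,0,0]],[[-0.8,-0.8,0],[0,0,0]],[[-0.9,-0.9,0],[0,0,0]],[[-1,-1,0],[0,0,0]]]' >/dev/null
python3 -m inch '[[[-0.1,-0.1,0],[0,0,0]],[[-0.2,-0.2,0],[0,0,0]],[[-0.3,-0.3,0],[0,0,0]],[[-0.4,-0.4,0],[0,0,0]],[[-0.5,-0.5,0],[0,0,0]],[[-0.6,-0.6,0],[0,0,0]],[[-0.7,-0.7,0],[0,0,0]],[[-0.8,-0.8,0],[0,0,0]],[[-0.9,-0.9,0],[0,0,0]],[[-1,-1,0],[0,0,0]]]' >/dev/null
python3 -m inch '[[[-0.1,-0.1,0],[0,0,0.07]],[[-0.2,-0.2,0],[0,0,0.14]],[[-0.3,-0.3,0],[0,0,0.21]],[[-0.4,-0.4,0],[0,0,0.28]],[[-0.5,-0.5,0],[0,0,0.35]],[[-0.6,-0.6,0],[0,0,0.42]],[[-0.7,-0.7,0],[0,0,0.49]],[[-0.8,-0.8,0],[0,0,0.56]],[[-0.9,-0.9,0],[0,0,0.63]],[[-1,-1,0],[0,0,0.7]]]'
python3 - <<'E'
from h import *
im,p,wc=cam('wrist');save('w2.png',im);np.savez('w2.npz',im=im,wc=wc)
im=np.concatenate([cv2.resize(np.load('w1.npz')['im'],(400,300)),cv2.resize(im,(400,300))],1);save('w12.png',im)
E
```

```text
clock: 6.2
position: [0.4973, -0.0671, 0.2313]
ee_rot: [0.471, 0.882, 0.0, -0.0]
ft_force: [0.5, 0.3, -0.2]
grip_width: 1.0
grasp_force: 0.0
```

View pics/w12.png

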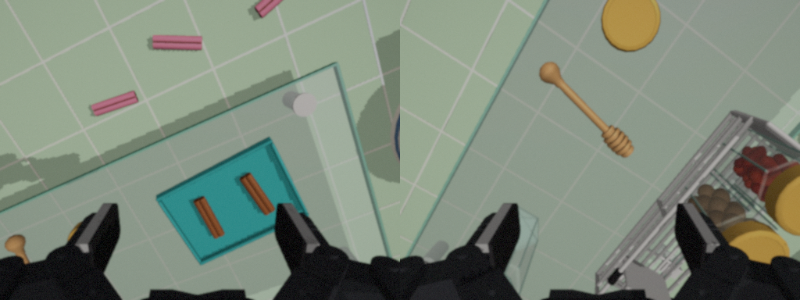

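w1 (left half): two brown sticks in the dish at full-size pixels ~(267,277) and ~(329,248), with the pink look-alikes on the table outside it. w2 (right half) shows the lid, the dipper, and the rack and its jars at lower right.

```bash
python3 - <<'E'
from h import *
np.set_printoptions(precision=4,suppress=True)
p=manip.camera_params('wrist');w1=np.load('w1.npz');w2=np.load('w2.npz')
S=(manip.camera_params('scene'),np.linalg.inv(manip.camera_params('scene')['camera_from_world']))
D=(manip.camera_params('side'),np.linalg.inv(manip.camera_params('side')['camera_from_world']))
H,Sa,V=cv2.split(cv2.cvtColor(w1['im'],cv2.COLOR_RGB2HSV))
m=((H<14)&(Sa>110)).astype(np.uint8);m[:200]=0;m[:,:200]=0;m[:,380:]=0
k,l,st,c=cv2.connectedComponentsWithStats(m)
for j in range(1,k):
    if st[j,4]<100: continue
    r=cv2.minAreaRect(np.argwhere(l==j)[:,::-1].astype(np.float32));b=cv2.boxPoints(r)
    e=[np.linalg.norm(b[0]-b[1]),np.linalg.norm(b[1]-b[2])]
    A,B=((b[0]+b[3])/2,(b[1]+b[2])/2) if e[0]>e[1] else ((b[0]+b[1])/2,(b[2]+b[3])/2)
    for z in(.058,.063):
        a,bb=onz(p,w1['wc'],*A,z),onz(p,w1['wc'],*B,z);print('stick',r[0],(a+bb)/2,np.linalg.norm(a-bb),np.degrees(np.arctan2(*(bb-a)[1::-1])))
    for q in((291.5,242.8),(311,258.4)):print(tri((p,w1['wc'],*r[0]),(*S,*q)))
    for q in((230.2,263.8),(221.9,289)):print(tri((p,w1['wc'],*r[0]),(*D,*q)))
teal=cv2.inRange(cv2.cvtColor(w1['im'],cv2.COLOR_RGB2HSV),(85,150,60),(100,255,255))
h=cv2.convexHull(cv2.findNonZero(teal));q=cv2.approxPolyDP(h,10,True)[:,0]
print([ (t.tolist(),onz(p,w1['wc'],*t,.062)) for t in q])
g=cv2.inRange(cv2.cvtColor(w2['im'],cv2.COLOR_RGB2HSV),(15,120,90),(28,255,255));g[120:]=0;g[:,:250]=0;g[:,350:]=0
y=cv2.findNonZero(g);(c,rr)=cv2.minEnclosingCircle(y);print('lid',c,rr)
for q,X in(((263,201.5),S),((262.5,215.5),D)):print(tri((p,w2['wc'],*c),(*X,*q)))
for z in(.060,.064,.068):
  a=onz(p,w2['wc'],*c,z);print(a,2*np.linalg.norm(onz(p,w2['wc'],c[0]+rr,c[1],z)-a))
E
```

```text
stick (329.2315673828125, 248.18792724609375) [0.4847 0.2884 0.058 ] 0.06386437677804613 10.609173638189842
stick (329.2315673828125, 248.18792724609375) [0.4819 0.2883 0.063 ] 0.0628535856789957 10.609173638189844
(array([0.4886, 0.2602, 0.0802]), np.float64(0.06309540280986675))
(array([0.4823, 0.2888, 0.0605]), np.float64(0.0012457983643361736))
(array([0.451 , 0.2831, 0.1416]), np.float64(0.02622351001446998))
(array([0.4804, 0.2882, 0.0642]), np.float64(0.0001734641353703835))
stick (267.30767822265625, 278.0384521484375) [0.4905 0.2173 0.058 ] 0.0646454208427131 2.7709008194733338
stick (267.30767822265625, 278.0384521484375) [0.4876 0.2183 0.063 ] 0.06362226804175049 2.7709008194733316
(array([0.488 , 0.2184, 0.0604]), np.float64(0.0012634349833270959))
(array([0.4797, 0.2505, 0.0543]), np.float64(0.06814155840513403))
(array([0.4862, 0.2185, 0.0643]), np.float64(0.0003983573956041622))
(array([ 0.5249,  0.209 , -0.0347]), np.float64(0.03788504154836722))
[([392, 275], array([0.5372, 0.3362, 0.062 ])), ([257, 337], array([0.5505, 0.1782, 0.062 ])), ([201, 251], array([0.4315, 0.17  , 0.062 ])), ([344, 177], array([0.4182, 0.3265, 0.062 ]))]
lid (296.0, 26.072580337524414) 39.74654006958008
(array([0.4569, 0.0555, 0.0648]), np.float64(0.00444425709493193))
(array([0.459 , 0.0535, 0.0691]), np.float64(0.0007957025875230077))
[0.4588 0.0551 0.06  ] 0.0654689437895001
[0.4588 0.0544 0.064 ] 0.06463461296589122
[0.4587 0.0537 0.068 ] 0.06380028214228224
```

```bash
python3 -m inch '[[[-0.1,-0.02,0],[0,0,0.07]],[[-0.2,-0.05,0],[0,0,0.14]],[[-0.3,-0.07,0],[0,0,0.21]],[[-0.4,-0.1,0],[0,0,0.28]],[[-0.5,-0.12,0],[0,0,0.35]],[[-0.6,-0.15,0],[0,0,0.42]],[[-0.7,-0.2,0],[0,0,0.49]],[[-0.8,-0.25,0],[0,0,0.56]],[[-0.9,-0.3,0],[0,0,0.63]],[[-1,-0.35,0],[0,0,0.7]]]'
python3 - <<'E'
from h import *
im,p,wc=cam('wrist');np.savez('w3.npz',im=im,wc=wc);save('w3.png',im)
E
```

```text
clock: 7.25
position: [0.5188, -0.1485, 0.2312]
ee_rot: [0.692, 0.722, 0.0, -0.0]
ft_force: [0.0, 0.1, -0.2]
grip_width: 1.001
grasp_force: 0.0
```

View pics/w3.png

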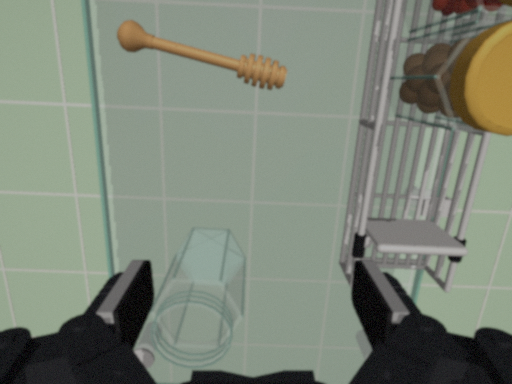

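w3: jar mouth rings at around (192,325), and the base hexagon behind it with corners at around (193,230), (228,230) and (243,262). Rack with the stop plate is on the right, its top edge around (415,237).

```bash
python3 - <<'E'
from h import *
np.set_printoptions(precision=4,suppress=True)
p=manip.camera_params('wrist');w=np.load('w3.npz');wc=w['wc']
for P in([.473,-.243,.169],[.473,-.243,.049],[.657,-.12,.055]):print(proj(p,wc,P))
im=w['im'][215:384,130:270].copy()
im=cv2.resize(im,None,fx=4,fy=3.5,interpolation=cv2.INTER_CUBIC)
l=cv2.createCLAHE(4,(4,4)).apply(cv2.cvtColor(im,cv2.COLOR_RGB2GRAY))
save('c3.png',np.dstack([l]*3))
for u,v,z in((392,222,.117),(365,238,.117),(467,240,.117),(376,222,.12),(455,222,.12)):print(u,v,onz(p,wc,u,v,z))
# lid of nutmeg jar
E
```

```text
(np.float64(182.8706715781228), np.float64(333.66699902017865))
(np.float64(204.79184634354812), np.float64(254.1331839762404))
(np.float64(402.5397847823805), np.float64(146.11668113592953))
392 222 [ 0.632  -0.1712  0.117 ]
365 238 [ 0.6124 -0.1861  0.117 ]
467 240 [ 0.6958 -0.1843  0.117 ]
376 222 [ 0.6179 -0.1705  0.12  ]
455 222 [ 0.6805 -0.1678  0.12  ]
```

View pics/c3.png

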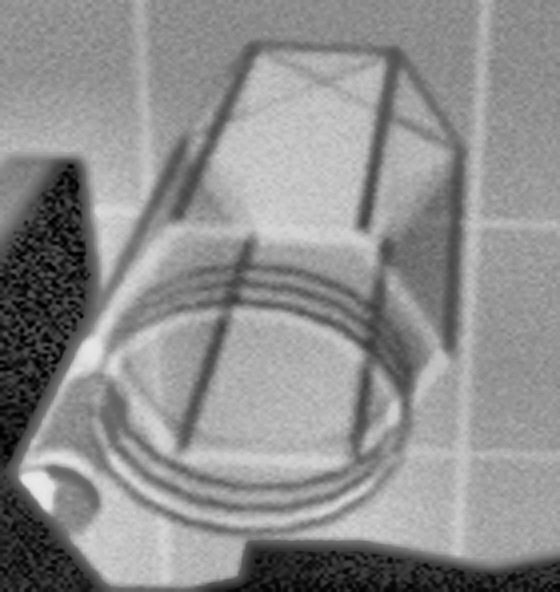

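```bash
python3 - <<'E'
from h import *
np.set_printoptions(precision=4,suppress=True)
p=manip.camera_params('wrist');wc=np.load('w3.npz')['wc']
f=lambda x,y:(130+x/4,215+y/3.5)
for z in(.045,.05):
    a,b,c=[onz(p,wc,*f(*q),z) for q in((255,45),(395,48),(460,150))]
    print(a,b,c,np.linalg.norm(b-a),np.linalg.norm(c-b),np.degrees(np.arctan2(*(b-a)[1::-1])),np.degrees(np.arctan2(*(c-b)[1::-1])))
    # centre from edge ab: go 32mm inward normal (towards -y)
    d=(b-a)/np.linalg.norm(b-a);n=np.array([d[1],-d[0],0]);print('ctr',(a+b)/2+.032*n)
for z in(.165,.17):
    l,r=onz(p,wc,*f(92,408),z),onz(p,wc,*f(408,408),z);t,bo=onz(p,wc,*f(250,282),z),onz(p,wc,*f(250,530),z)
    print('rim',(l+r)/2,np.linalg.norm(l-r),(t+bo)/2,np.linalg.norm(t-bo))
S=(manip.camera_params('scene'),np.linalg.inv(manip.camera_params('scene')['camera_from_world']))
D=(manip.camera_params('side'),np.linalg.inv(manip.camera_params('side')['camera_from_world']))
print(tri((p,wc,*f(250,408)),(*S,198,126)),tri((p,wc,*f(250,408)),(*D,289.3,114.5)))
print(R.from_quat(manip.get_obs()['ee_rot']).as_matrix())
E
```

```text
[ 0.4611 -0.2153  0.045 ] [ 0.4972 -0.2147  0.045 ] [ 0.5152 -0.2477  0.045 ] 0.03616284816198855 0.03759918029828679 0.9454598711436492 -61.37381302213064
ctr [ 0.4797 -0.247   0.045 ]
[ 0.4619 -0.2131  0.05  ] [ 0.4975 -0.2125  0.05  ] [ 0.5152 -0.245   0.05  ] 0.035613026205998606 0.037027520268561764 0.9454598711436354 -61.37381302213063
ctr [ 0.4802 -0.2448  0.05  ]
rim [ 0.4792 -0.2442  0.165 ] 0.0577165511283804 [ 0.4792 -0.2449  0.165 ] 0.06272492913509486
rim [ 0.4801 -0.24    0.17  ] 0.05633484435142418 [ 0.4801 -0.2407  0.17  ] 0.061223324171255686
(array([ 0.4842, -0.2195,  0.194 ]), np.float64(0.000588913304210604)) (array([ 0.4767, -0.239 ,  0.1786]), np.float64(0.012785304557029715))
[[-0.038   0.9993  0.0001]
 [ 0.9993  0.038  -0.0006]
 [-0.0006  0.0001 -1.    ]]
```

```bash
python3 -m inch '[[[-0.1,-0.05,0],[0,0,0]],[[-0.2,-0.1,0],[0,0,0]],[[-0.3,-0.16,0],[0,0,0]],[[-0.4,-0.21,0],[0,0,0]],[[-0.5,-0.27,0],[0,0,0]],[[-0.6,-0.32,0],[0,0,0]],[[-0.7,-0.38,0],[0,0,0]],[[-0.8,-0.43,0],[0,0,0]],[[-0.9,-0.49,0],[0,0,0]],[[-1,-0.54,0],[0,0,0]]]' 1 40
python3 -m inch '[[[-0.1,0,0],[0,0,0]],[[-0.175,0,0.1],[0,0,0]],[[-0.175,0,0.25],[0,0,0]],[[-0.175,0,0.4],[0,0,0]],[[-0.175,0,0.55],[0,0,0]],[[-0.175,0,0.7],[0,0,0]],[[-0.175,0,0.82],[0,0,0]],[[-0.175,0,0.92],[0,0,0]],[[-0.175,0,0.98],[0,0,0]],[[-0.175,0,1],[0,0,0]]]'
python3 - <<'E'
from h import *
im,p,wc=cam('wrist');a=im
im,p,wc=cam('side');im=im[85:185,210:343];im=cv2.resize(im,(400,300),interpolation=cv2.INTER_CUBIC)
save('w4.png',np.concatenate([cv2.resize(a,(400,300)),im],1))
E
```

```text
clock: 8.3
position: [0.4788, -0.2307, 0.2313]
ee_rot: [0.691, 0.723, 0.0, -0.0]
ft_force: [0.5, 0.7, 0.1]
grip_width: 1.0
grasp_force: 0.0
clock: 9.3
position: [0.4797, -0.2439, 0.1508]
ee_rot: [0.691, 0.723, -0.0, -0.0]
ft_force: [-0.6, 0.3, -0.3]
grip_width: 1.002
grasp_force: 0.0
```

View pics/w4.png

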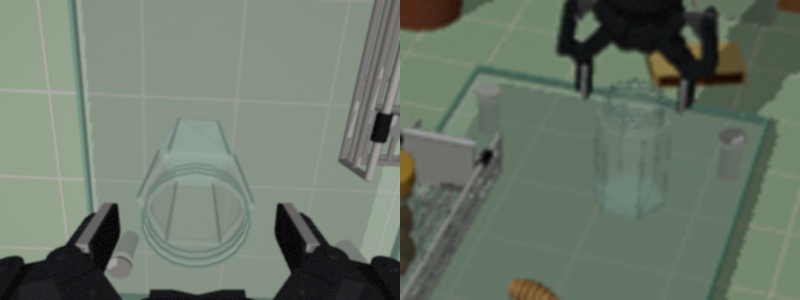

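The w4 views show the fingers straddling the neck, centred on it: left tip at 103, right tip at 290, jar centre at 196. Closing the gripper.

```bash
python3 -m inch '[[[0,0,0.03],[0,0,0]],[[0,0,0.03],[0,0,0]],[[0,0,0.03],[0,0,0]],[[0,0,0.03],[0,0,0]],[[0,0,0.03],[0,0,0]],[[0,0,0.03],[0,0,0]],[[0,0,0.03],[0,0,0]],[[0,0,0.03],[0,0,0]],[[0,0,0.03],[0,0,0]],[[0,0,0.03],[0,0,0]]]' 0 40
python3 -m inch '[[[0,0,-0.05],[0,0,0]],[[0,0,-0.15],[0,0,0]],[[0,0,-0.25],[0,0,0]],[[0,0,-0.35],[0,0,0]],[[0,0,-0.45],[0,0,0]],[[0,0,-0.55],[0,0,0]],[[0.05,0,-0.65],[0,0,0]],[[0.1,0.1,-0.75],[0,0,0]],[[0.2,0.2,-0.9],[0,0,0]],[[0.3,0.3,-1],[0,0,0]]]'
```

```text
clock: 10.4
position: [0.4799, -0.2442, 0.1493]
ee_rot: [0.691, 0.723, 0.0, 0.0]
ft_force: [-2.5, 0.5, 5.5]
grip_width: 0.658
grasp_force: 43.0
clock: 11.4
position: [0.5039, -0.2179, 0.2301]
ee_rot: [0.691, 0.723, 0.0, 0.0]
ft_force: [0.1, 0.2, -1.9]
grip_width: 0.654
grasp_force: 43.0
```

```bash
python3 -m inch '[[[0.03,0.1,0],[0,0,0]],[[0.06,0.2,0],[0,0,0]],[[0.1,0.3,0],[0,0,0]],[[0.15,0.4,0],[0,0,0]],[[0.2,0.5,0],[0,0,0]],[[0.25,0.6,0],[0,0,0]],[[0.3,0.7,0],[0,0,0]],[[0.35,0.8,0],[0,0,0]],[[0.38,0.9,0],[0,0,0]],[[0.4,1,0],[0,0,0]]]'
python3 - <<'E'
from h import *
im,p,wc=cam('wrist');np.savez('w5.npz',im=im,wc=wc)
s,_,_=cam('scene');t,_,_=cam('side');np.savez('w5b.npz',s=s,t=t)
a=cv2.resize(im[0:384,200:512],(390,480),interpolation=cv2.INTER_CUBIC)
b=cv2.resize(t[95:215,165:265],(400,480),interpolation=cv2.INTER_CUBIC)
save('m1.png',np.concatenate([a,b],1))
E
```

```text
clock: 12.4
position: [0.5818, -0.183, 0.2289]
ee_rot: [0.691, 0.723, 0.0, -0.0]
ft_force: [-0.1, 0.2, -0.4]
grip_width: 0.656
grasp_force: 43.0
```

View pics/m1.png

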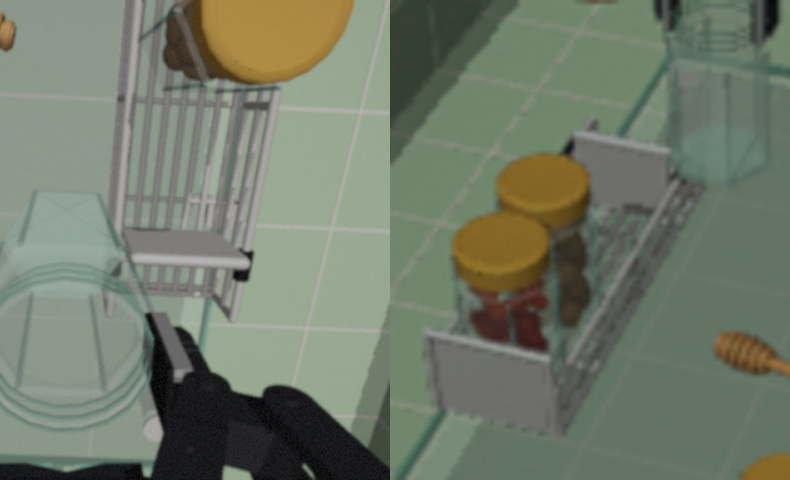

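m1: in the wrist view the stop's rolled top edge runs at full-image (296,206)–(400,210). The front rail is at about (300,80), the rear rail at about (412,80), and the nutmeg lid centre is near (428,13).

```bash
python3 - <<'E'
from h import *
np.set_printoptions(precision=4,suppress=True)
p=manip.camera_params('wrist');wc=np.load('w5.npz')['wc'];im=np.load('w5.npz')['im']
f=lambda x,y,z:onz(p,wc,200+x/1.25,y/1.25,z)
sh=.048
for n,q,z in(('stopL',(120,258),.069),('stopR',(250,264),.069),('railL far',(114,225),.048),('railL near',(123,100),.048),('railR',(277,90),.048),('railR2',(250,235),.048),('railRend',(233,318),.048),('railLend',(111,313),.048),('nut',(285,16),.127)):
    print(n,f(*q,sh+z))
# front-rail & lid refined from pixels
hsv=cv2.cvtColor(im,cv2.COLOR_RGB2HSV);g=cv2.inRange(hsv,(15,120,90),(28,255,255));g[:,:320]=0;g[75:]=0
pts=cv2.findNonZero(g)[:,0];h=cv2.convexHull(pts)[:,0];W=np.array([onz(p,wc,*q,sh+.127)[:2] for q in h if q[1]>1])
A=np.c_[2*W,np.ones(len(W))];s=np.linalg.lstsq(A,(W**2).sum(1),rcond=None)[0];print('lid fit',s[:2],np.sqrt(s[2]+s[0]**2+s[1]**2))
gy=cv2.cvtColor(im,cv2.COLOR_RGB2GRAY)
for v in(70,80,90,110,130):print(v,gy[v,285:430:2].tolist())
# row-axis: lids in scene/side
# jar in hand, neck in view
E
```

```text
stopL [ 0.6167 -0.1948  0.117 ]
stopR [ 0.6987 -0.195   0.117 ]
railL far [ 0.6139 -0.1793  0.096 ]
railL near [ 0.613  -0.1008  0.096 ]
railR [ 0.7049 -0.0909  0.096 ]
railR2 [ 0.7049 -0.1821  0.096 ]
railRend [ 0.7039 -0.2439  0.096 ]
railLend [ 0.617 -0.244  0.096]
nut [ 0.6662 -0.066   0.175 ]
lid fit [ 0.6614 -0.0609] 0.030890888459849487
70 [149, 148, 147, 149, 139, 120, 115, 117, 133, 162, 164, 142, 121, 143, 146, 147, 135, 122, 122, 124, 147, 144, 131, 106, 83, 79, 86, 101, 101, 104, 89, 76, 77, 95, 113, 117, 117, 101, 100, 104, 117, 139, 138, 137, 126, 112, 115, 130, 143, 142, 140, 123, 113, 111, 112, 111, 102, 101, 103, 103, 100, 90, 90, 93, 95, 90, 85, 89, 101, 126, 149, 160, 163]
80 [154, 154, 157, 154, 128, 84, 84, 104, 151, 163, 133, 104, 115, 120, 123, 121, 118, 126, 116, 123, 126, 124, 122, 119, 127, 116, 121, 125, 126, 121, 117, 127, 114, 121, 129, 130, 122, 119, 126, 117, 126, 130, 130, 134, 118, 126, 129, 151, 156, 161, 139, 120, 124, 113, 110, 108, 118, 139, 139, 141, 112, 111, 128, 140, 138, 117, 132, 160, 165, 155, 160, 161, 160]
90 [148, 149, 149, 145, 124, 113
[... 376 characters left out ...]
 159, 165, 146, 122, 144, 148, 148, 137, 122, 123, 129, 145, 146, 146, 124, 126, 122, 136, 148, 148, 143, 120, 126, 123, 140, 147, 147, 135, 120, 125, 126, 144, 146, 148, 137, 126, 129, 151, 168, 168, 163, 125, 127, 120, 111, 101, 119, 148, 158, 157, 135, 115, 134, 155, 154, 133, 128, 158, 166, 159, 160, 162, 162, 161, 161, 162]
130 [148, 146, 130, 116, 113, 127, 158, 166, 137, 120, 143, 147, 148, 131, 124, 122, 127, 147, 149, 145, 125, 126, 123, 142, 148, 147, 136, 119, 124, 129, 147, 148, 143, 124, 122, 125, 136, 148, 147, 144, 121, 137, 155, 165, 168, 166, 143, 125, 125, 111, 108, 112, 133, 154, 155, 144, 112, 127, 143, 156, 145, 124, 156, 165, 158, 157, 163, 161, 161, 164, 162, 160, 162]
```

```bash
python3 -m inch '[[[0.05,0.1,-0.05],[0,0,0]],[[0.1,0.2,-0.1],[0,0,0]],[[0.15,0.3,-0.1],[0,0,0]],[[0.22,0.4,-0.1],[0,0,0]],[[0.28,0.5,-0.1],[0,0,0]],[[0.35,0.6,-0.1],[0,0,0]],[[0.42,0.7,-0.1],[0,0,0]],[[0.49,0.8,-0.1],[0,0,0]],[[0.55,0.9,-0.1],[0,0,0]],[[0.605,0.99,-0.1],[0,0,0]]]'
python3 -m inch '[[[0,0,0.08],[0,0,0]],[[0,0,0.18],[0,0,0]],[[0,0,0.28],[0,0,0]],[[0,0,0.38],[0,0,0]],[[0,0,0.48],[0,0,0]],[[0,0,0.58],[0,0,0]],[[0,0,0.68],[0,0,0]],[[0,0,0.77],[0,0,0]],[[0,0,0.84],[0,0,0]],[[0,0,0.87],[0,0,0]]]'
```

```text
clock: 13.55
position: [0.6588, -0.1308, 0.2368]
ee_rot: [0.691, 0.723, 0.0, -0.0]
ft_force: [0.4, -0.4, -2.3]
grip_width: 0.66
grasp_force: 43.1
clock: 14.55
position: [0.6579, -0.1313, 0.1665]
ee_rot: [0.691, 0.723, -0.0, -0.0]
ft_force: [-0.4, 0.2, -1.3]
grip_width: 0.653
grasp_force: 43.1
```

```bash
python3 -m inch '[[[0,0,0.02],[0,0,0]],[[0,0,0.04],[0,0,0]],[[0,0,0.06],[0,0,0]],[[0,0,0.08],[0,0,0]],[[0,0,0.09],[0,0,0]],[[0,0,0.1],[0,0,0]],[[0,0,0.11],[0,0,0]],[[0,0,0.12],[0,0,0]],[[0,0,0.125],[0,0,0]],[[0,0,0.13],[0,0,0]]]'
```

```text
clock: 15.55
position: [0.6581, -0.1314, 0.1569]
ee_rot: [0.691, 0.723, 0.0, -0.0]
ft_force: [-0.2, 0.4, -3.0]
grip_width: 0.656
grasp_force: 43.1
```

```bash
python3 -m inch '[[[0,0,0.005],[0,0,0]],[[0,0,0.01],[0,0,0]],[[0,0,0.015],[0,0,0]],[[0,0,0.02],[0,0,0]],[[0,0,0.025],[0,0,0]],[[0,0,0.03],[0,0,0]],[[0,0,0.033],[0,0,0]],[[0,0,0.035],[0,0,0]],[[0,0,0.035],[0,0,0]],[[0,0,0.035],[0,0,0]]]'
```

```text
clock: 16.55
position: [0.6582, -0.1317, 0.1554]
ee_rot: [0.691, 0.723, 0.0, 0.0]
ft_force: [-4.3, 0.9, 9.5]
grip_width: 0.653
grasp_force: 44.3
```

```bash
python3 -m inch '[[[0,0,0],[0,0,0]],[[0,0,0],[0,0,0]],[[0,0,0],[0,0,0]],[[0,0,-0.03],[0,0,0]],[[0,0,-0.15],[0,0,0]],[[0,0,-0.35],[0,0,0]],[[0,0,-0.55],[0,0,0]],[[-0.1,0,-0.75],[0,0,0]],[[-0.3,0,-0.9],[0,0,0]],[[-0.5,0,-1],[0,0,0]]]' 1
python3 -m inch '[[[-0.1,0,0],[0,0.05,0]],[[-0.2,0,0],[0,0.1,0]],[[-0.3,0,0.05],[0,0.15,0]],[[-0.4,0,0.1],[0,0.2,0]],[[-0.5,0,0.2],[0,0.25,0]],[[-0.6,0,0.35],[0,0.32,0]],[[-0.7,0,0.5],[0,0.39,0]],[[-0.8,0,0.65],[0,0.45,0]],[[-0.85,0,0.8],[0,0.5,0]],[[-0.86,0,1],[0,0.55,0]]]' 0
python3 - <<'E'
from h import *
s,_,_=cam('scene');t,_,_=cam('side');w,_,_=cam('wrist');np.savez('w6.npz',s=s,t=t,w=w)
E
```

```text
clock: 17.55
position: [0.6605, -0.1719, 0.2368]
ee_rot: [0.691, 0.723, 0.001, 0.001]
ft_force: [-0.6, -0.7, 0.0]
grip_width: 0.998
grasp_force: 0.0
clock: 18.55
position: [0.663, -0.2419, 0.1544]
ee_rot: [0.675, 0.706, 0.149, -0.155]
ft_force: [-0.1, 0.3, 0.7]
grip_width: 0.0
grasp_force: 0.0
```

```bash
python3 -m inch '[[[-0.05,0,0.105],[0,0,0]],[[-0.1,0,0.21],[0,0,0]],[[-0.15,0,0.32],[0,0,0]],[[-0.2,0,0.42],[0,0,0]],[[-0.247,0,0.527],[0,0,0]],[[-0.18,0,0.56],[0,0,0]],[[-0.11,0,0.59],[0,0,0]],[[-0.04,0,0.62],[0,0,0]],[[0.03,0,0.655],[0,0,0]],[[0.093,0,0.686],[0,0,0]]]'
python3 -m inch '[[[0.04,0,0.02],[0,0,0]],[[0.09,0,0.04],[0,0,0]],[[0.13,0,0.06],[0,0,0]],[[0.16,0,0.075],[0,0,0]],[[0.19,0,0.089],[0,0,0]],[[0.22,0,0.103],[0,0,0]],[[0.25,0,0.117],[0,0,0]],[[0.27,0,0.126],[0,0,0]],[[0.285,0,0.133],[0,0,0]],[[0.295,0,0.138],[0,0,0]]]'
```

```text
clock: 19.7
position: [0.6619, -0.2095, 0.1078]
ee_rot: [0.675, 0.706, 0.148, -0.155]
ft_force: [-0.6, -0.8, -0.4]
grip_width: 0.001
grasp_force: 0.0
clock: 20.7
position: [0.6605, -0.1842, 0.1072]
ee_rot: [0.675, 0.706, 0.148, -0.155]
ft_force: [1.2, -1.7, 0.3]
grip_width: 0.002
grasp_force: 1.0
```

```bash
python3 -m inch '[[[0.01,0,0.005],[0,0,0]],[[0.02,0,0.01],[0,0,0]],[[0.03,0,0.014],[0,0,0]],[[0.04,0,0.019],[0,0,0]],[[0.05,0,0.023],[0,0,0]],[[0.055,0,0.026],[0,0,0]],[[0.06,0,0.028],[0,0,0]],[[0.065,0,0.03],[0,0,0]],[[0.07,0,0.033],[0,0,0]],[[0.07,0,0.033],[0,0,0]]]'
```

```text
clock: 21.7
position: [0.6603, -0.1782, 0.1072]
ee_rot: [0.675, 0.706, 0.148, -0.155]
ft_force: [2.1, -3.7, 0.1]
grip_width: -0.003
grasp_force: 1.7
```

```bash
python3 -m inch '[[[0.01,0,0.005],[0,0,0]],[[0.015,0,0.007],[0,0,0]],[[0.02,0,0.009],[0,0,0]],[[0.025,0,0.012],[0,0,0]],[[0.03,0,0.014],[0,0,0]],[[0.035,0,0.016],[0,0,0]],[[0.04,0,0.019],[0,0,0]],[[0.045,0,0.021],[0,0,0]],[[0.045,0,0.021],[0,0,0]],[[0.045,0,0.021],[0,0,0]]]'
```

```text
clock: 22.7
position: [0.66, -0.1741, 0.1071]
ee_rot: [0.675, 0.706, 0.148, -0.155]
ft_force: [1.8, -2.7, 0.3]
grip_width: 0.001
grasp_force: 1.5
```

```bash
python3 -m inch '[[[0.01,0,0.005],[0,0,0]],[[0.015,0,0.007],[0,0,0]],[[0.02,0,0.009],[0,0,0]],[[0.025,0,0.012],[0,0,0]],[[0.03,0,0.014],[0,0,0]],[[0.035,0,0.016],[0,0,0]],[[0.04,0,0.019],[0,0,0]],[[0.045,0,0.021],[0,0,0]],[[0.045,0,0.021],[0,0,0]],[[0.045,0,0.021],[0,0,0]]]'
```

```text
clock: 23.7
position: [0.6599, -0.1705, 0.1071]
ee_rot: [0.675, 0.706, 0.148, -0.155]
ft_force: [1.8, -4.3, -0.5]
grip_width: -0.001
grasp_force: 2.2
```

```bash
python3 - <<'E'
from h import *
np.set_printoptions(precision=4,suppress=True)
t,p,wc=cam('side');s,p2,wc2=cam('scene');np.savez('w7.npz',s=s,t=t)
old=np.load('side0.npy');olds=np.load('scene0.npy')
for a,sl in((old,(181,215,130,172)),(t,(181,215,130,172))):
    g=cv2.inRange(cv2.cvtColor(a,cv2.COLOR_RGB2HSV),(15,130,90),(28,255,255));g[:,230:]=0;g[:125]=0;g[175:]=0
    m=cv2.moments(g);print('side gold centroid',m['m10']/m['m00'],m['m01']/m['m00'],cv2.boundingRect(g))
for a in(olds,s):
    g=cv2.inRange(cv2.cvtColor(a,cv2.COLOR_RGB2HSV),(15,130,90),(28,255,255));g[:,210:]=0;g[:170]=0;g[230:]=0
    m=cv2.moments(g);print('scene gold centroid',m['m10']/m['m00'],m['m01']/m['m00'],cv2.boundingRect(g))
E
```

```text
side gold centroid 197.03644314868805 150.25801749271136 (181, 134, 34, 34)
side gold centroid 196.71684053651268 150.4187779433681 (181, 134, 33, 34)
scene gold centroid 184.26552795031057 195.26708074534162 (166, 179, 36, 35)
scene gold centroid 184.38519637462235 195.62084592145015 (167, 179, 35, 35)
```

```bash
python3 -m inch '[[[0.01,0,0.005],[0,0,0]],[[0.015,0,0.007],[0,0,0]],[[0.02,0,0.009],[0,0,0]],[[0.025,0,0.012],[0,0,0]],[[0.03,0,0.014],[0,0,0]],[[0.035,0,0.016],[0,0,0]],[[0.04,0,0.019],[0,0,0]],[[0.045,0,0.021],[0,0,0]],[[0.045,0,0.021],[0,0,0]],[[0.045,0,0.021],[0,0,0]]]'
```

```text
clock: 24.8
position: [0.6599, -0.1674, 0.1072]
ee_rot: [0.675, 0.706, 0.148, -0.154]
ft_force: [3.2, -7.6, -0.8]
grip_width: 0.001
grasp_force: 3.3
```

```bash
python3 -m inch '[[[0.005,0,0.002],[0,0,0]],[[0.01,0,0.005],[0,0,0]],[[0.015,0,0.007],[0,0,0]],[[0.02,0,0.009],[0,0,0]],[[0.025,0,0.012],[0,0,0]],[[0.03,0,0.014],[0,0,0]],[[0.03,0,0.014],[0,0,0]],[[0.03,0,0.014],[0,0,0]],[[0.03,0,0.014],[0,0,0]],[[0.03,0,0.014],[0,0,0]]]'
python3 - <<'E'
from h import *
t,p,wc=cam('side')
g=cv2.inRange(cv2.cvtColor(t,cv2.COLOR_RGB2HSV),(15,130,90),(28,255,255));g[:,230:]=0;g[:125]=0;g[175:]=0
m=cv2.moments(g);print('side gold centroid',m['m10']/m['m00'],m['m01']/m['m00'],cv2.boundingRect(g))
E
```

```text
clock: 25.8
position: [0.6598, -0.1672, 0.1072]
ee_rot: [0.676, 0.706, 0.147, -0.152]
ft_force: [5.2, -12.0, -0.8]
grip_width: -0.001
grasp_force: 6.2
side gold centroid 196.43647234678625 150.95366218236174 (181, 135, 33, 34)
```

```bash
python3 -m inch '[[[-0.1,0,-0.05],[0,0,0]],[[-0.2,0,-0.1],[0,0,0]],[[-0.2,0,-0.2],[0,-0.05,0]],[[-0.15,0,-0.3],[0,-0.1,0]],[[-0.1,0,-0.4],[0,-0.2,0]],[[-0.05,0,-0.55],[0,-0.3,0]],[[0,0,-0.7],[0,-0.4,0]],[[0.05,0,-0.8],[0,-0.46,0]],[[0.12,0,-0.9],[0,-0.52,0]],[[0.2,0,-1],[0,-0.55,0]]]'
python3 -m inch '[[[0,-0.05,-0.15],[0,0,0]],[[0.05,-0.15,-0.3],[0,0,-0.1]],[[0.15,-0.3,-0.45],[0,0,-0.2]],[[0.3,-0.45,-0.5],[0,0,-0.3]],[[0.42,-0.6,-0.5],[0,0,-0.42]],[[0.54,-0.7,-0.5],[0,0,-0.54]],[[0.66,-0.8,-0.5],[0,0,-0.66]],[[0.78,-0.9,-0.5],[0,0,-0.78]],[[0.9,-1,-0.5],[0,0,-0.9]],[[1,-1,-0.5],[0,0,-1]]]' 0.45
python3 -m inch '[[[0.1,0.1,0],[0,0,0]],[[0.2,0.2,0],[0,0,0]],[[0.3,0.3,0],[0,0,0]],[[0.4,0.4,0],[0,0,0]],[[0.5,0.5,0],[0,0,0]],[[0.6,0.6,0],[0,0,0]],[[0.7,0.7,0],[0,0,0]],[[0.8,0.8,0],[0,0,0]],[[0.9,0.9,0],[0,0,0]],[[1,1,0],[0,0,0]]]'
python3 -m inch '[[[0.1,0.1,0],[0,0,0]],[[0.2,0.2,0],[0,0,0]],[[0.3,0.3,0],[0,0,0]],[[0.4,0.4,0],[0,0,0]],[[0.5,0.5,0],[0,0,0]],[[0.6,0.6,0],[0,0,0]],[[0.7,0.7,0],[0,0,0]],[[0.8,0.8,0],[0,0,0]],[[0.9,0.9,0],[0,0,0]],[[1,1,0],[0,0,0]]]'
```

```text
clock: 26.85
position: [0.6612, -0.1799, 0.1883]
ee_rot: [0.69, 0.724, 0.0, 0.001]
ft_force: [0.4, 1.0, -0.5]
grip_width: 0.002
grasp_force: 0.0
clock: 27.85
position: [0.5758, -0.1066, 0.2275]
ee_rot: [0.36, 0.933, 0.001, 0.0]
ft_force: [-0.2, -0.8, 0.0]
grip_width: 0.452
grasp_force: 0.0
clock: 28.85
position: [0.5716, 0.0077, 0.2264]
ee_rot: [0.362, 0.932, 0.0, -0.0]
ft_force: [0.2, -0.3, 0.3]
grip_width: 0.453
grasp_force: 0.0
clock: 29.85
position: [0.5665, 0.1207, 0.2264]
ee_rot: [0.362, 0.932, 0.0, -0.0]
ft_force: [0.8, 0.4, -0.3]
grip_width: 0.453
grasp_force: 0.0
```

```bash
python3 -m inch '[[[0.1,0.03,0],[0,0,-0.1]],[[0.2,0.07,0],[0,0,-0.2]],[[0.3,0.1,0.1],[0,0,-0.3]],[[0.4,0.14,0.2],[0,0,-0.4]],[[0.5,0.18,0.3],[0,0,-0.5]],[[0.6,0.21,0.4],[0,0,-0.6]],[[0.7,0.25,0.5],[0,0,-0.7]],[[0.8,0.29,0.6],[0,0,-0.8]],[[0.9,0.32,0.7],[0,0,-0.9]],[[1,0.36,0.8],[0,0,-1]]]'
python3 -m inch '[[[0.1,0.1,0.05],[0,0,0]],[[0.2,0.2,0.1],[0,0,0]],[[0.3,0.3,0.2],[0,0,0]],[[0.3,0.3,0.3],[0,0,0]],[[0.3,0.3,0.45],[0,0,0]],[[0.3,0.3,0.6],[0,0,0]],[[0.3,0.3,0.75],[0,0,0]],[[0.3,0.3,0.85],[0,0,0]],[[0.3,0.3,0.95],[0,0,0]],[[0.3,0.3,1],[0,0,0]]]'
python3 - <<'E'
from h import *
np.set_printoptions(precision=4,suppress=True)
im,p,wc=cam('wrist');np.savez('w8.npz',im=im,wc=wc)
H,Sa,V=cv2.split(cv2.cvtColor(im,cv2.COLOR_RGB2HSV))
m=((H<14)&(Sa>110)).astype(np.uint8)
k,l,st,c=cv2.connectedComponentsWithStats(m)
for j in range(1,k):
    if st[j,4]>300:
        r=cv2.minAreaRect(np.argwhere(l==j)[:,::-1].astype(np.float32));print(st[j],r,[onz(p,wc,*b,.062)[:2] for b in cv2.boxPoints(r)])
E
```

```text
clock: 30.85
position: [0.5267, 0.1957, 0.1621]
ee_rot: [-0.024, 1.0, 0.0, -0.0]
ft_force: [0.2, 0.9, 0.5]
grip_width: 0.449
grasp_force: 0.0
clock: 31.85
position: [0.5017, 0.2176, 0.0816]
ee_rot: [-0.023, 1.0, -0.0, -0.0]
ft_force: [0.4, 0.1, -0.4]
grip_width: 0.453
grasp_force: 0.0
[ 375  154   34  118 3688] ((391.5, 212.5), (117.0, 33.0), 90.0) [array([0.4521, 0.2737]), array([0.4514, 0.2894]), array([0.5141, 0.3011]), array([0.5149, 0.2836])]
[ 238  160   32  116 3497] ((253.5, 217.5), (115.0, 31.0), 90.0) [array([0.4579, 0.2087]), array([0.4573, 0.2235]), array([0.5198, 0.2273]), array([0.5205, 0.2108])]
```

```bash
python3 -m inch '[[[0,0,0.04],[0,0,0]],[[0,0,0.08],[0,0,0]],[[0,0,0.12],[0,0,0]],[[0,0,0.16],[0,0,0]],[[0,0,0.2],[0,0,0]],[[0,0,0.23],[0,0,0]],[[0,0,0.26],[0,0,0]],[[0,0,0.28],[0,0,0]],[[0,0,0.3],[0,0,0]],[[0,0,0.3],[0,0,0]]]'
python3 -m inch '[[[0,0,0],[0,0,0]],[[0,0,0],[0,0,0]],[[0,0,0],[0,0,0]],[[0,0,0],[0,0,0]],[[0,0,0],[0,0,0]],[[0,0,0],[0,0,0]],[[0,0,-0.1],[0,0,0]],[[0,0,-0.25],[0,0,0]],[[0,0,-0.4],[0,0,0]],[[0,0,-0.55],[0,0,0]]]' 0 25
```

```text
clock: 32.9
position: [0.5017, 0.2179, 0.0583]
ee_rot: [-0.023, 1.0, -0.0, -0.0]
ft_force: [0.3, -0.7, 0.1]
grip_width: 0.448
grasp_force: 0.0
clock: 33.9
position: [0.5021, 0.218, 0.104]
ee_rot: [-0.023, 1.0, 0.0, 0.0]
ft_force: [1.0, 1.0, -0.9]
grip_width: 0.183
grasp_force: 26.8
```

```bash
python3 -m inch '[[[0,0,-0.15],[0,0,0]],[[0,-0.05,-0.3],[0,0,0]],[[0,-0.1,-0.45],[0,-0.1,0]],[[0,-0.2,-0.6],[0,-0.22,0]],[[0,-0.32,-0.75],[0,-0.35,0]],[[0,-0.45,-0.85],[0,-0.48,0]],[[0,-0.6,-0.95],[0,-0.61,0]],[[0,-0.75,-1],[0,-0.74,0]],[[0,-0.88,-1],[0,-0.87,0]],[[0,-1,-1],[0,-1,0]]]'
python3 -m inch '[[[-0.1,-0.1,0],[0,-0.06,0]],[[-0.2,-0.2,0],[0,-0.12,0]],[[-0.3,-0.3,0.03],[0,-0.18,0]],[[-0.4,-0.4,0.03],[0,-0.24,0]],[[-0.5,-0.5,0.05],[0,-0.3,0]],[[-0.6,-0.6,0.05],[0,-0.36,0]],[[-0.7,-0.7,0.06],[0,-0.42,0]],[[-0.8,-0.8,0.07],[0,-0.48,0]],[[-0.9,-0.9,0.08],[0,-0.54,0]],[[-0.97,-1,0.09],[0,-0.6,0]]]'
```

```text
clock: 34.9
position: [0.5057, 0.1398, 0.1842]
ee_rot: [-0.021, 0.927, 0.009, 0.375]
ft_force: [1.0, 0.1, 1.2]
grip_width: 0.192
grasp_force: 26.8
clock: 35.9
position: [0.5834, 0.0659, 0.2804]
ee_rot: [0.016, 0.83, -0.036, 0.557]
ft_force: [1.1, -1.3, 0.3]
grip_width: 0.189
grasp_force: 26.8
```

```bash
python3 - <<'E'
from h import *
np.set_printoptions(precision=3,suppress=True)
o=manip.get_obs();print(o['joint_pos'],o['position'],R.from_quat(o['ee_rot']).as_matrix())
E
```

```text
[ 0.647 -0.381 -0.974  2.415  2.117  0.245 -0.955] [0.583 0.066 0.28 ] [[-0.38   0.067  0.923]
 [-0.012  0.997 -0.077]
 [-0.925 -0.041 -0.378]]
```

```bash
python3 -m inch '[[[-0.05,-0.1,0.15],[0,0,0]],[[-0.1,-0.2,0.3],[0,0,0]],[[-0.15,-0.3,0.45],[0,0,0]],[[-0.2,-0.4,0.6],[0,0,0]],[[-0.25,-0.5,0.75],[0,0,0]],[[-0.31,-0.6,0.95],[0,0,0]],[[-0.31,-0.7,0.95],[0,0,0]],[[-0.31,-0.8,0.95],[0,0,0]],[[-0.31,-0.9,0.95],[0,0,0]],[[-0.31,-1,0.95],[0,0,0]]]'
python3 - <<'E'
from h import *
np.set_printoptions(precision=3,suppress=True)
o=manip.get_obs();print(o['joint_pos'],o['position'],R.from_quat(o['ee_rot']).as_matrix())
E
```

```text
clock: 36.9
position: [0.6572, -0.02, 0.2768]
ee_rot: [0.017, 0.83, -0.036, 0.556]
ft_force: [0.2, 0.4, -0.2]
grip_width: 0.191
grasp_force: 26.8
[ 0.624 -0.1   -0.733  2.304  2.599  0.292 -1.139] [ 0.657 -0.02   0.277] [[-0.382  0.067  0.922]
 [-0.012  0.997 -0.077]
 [-0.924 -0.041 -0.38 ]]
```

```bash
python3 -m inch '[[[0,-0.1,0],[0,0,0]],[[0,-0.22,0],[0,0,0]],[[0,-0.34,0],[0,0,0]],[[0.05,-0.46,0.05],[0,0,0]],[[0.1,-0.58,0.1],[0,0,0]],[[0.17,-0.7,0.17],[0,0,0]],[[0.24,-0.82,0.24],[0,0,0]],[[0.3,-0.92,0.3],[0,0,0]],[[0.37,-1,0.37],[0,0,0]],[[0.44,-1,0.44],[0,0,0]]]'
python3 -m inch '[[[0,-0.04,0],[0,0,0]],[[0,-0.08,0],[0,0,0]],[[0,-0.12,0],[0,0,0]],[[0,-0.16,0],[0,0,0]],[[0,-0.18,0],[0,0,0]],[[0,-0.18,0],[0,0,0]],[[0,-0.18,0],[0,0,0]],[[0,-0.18,0],[0,0,0]],[[0,-0.18,0],[0,0,0]],[[0,-0.18,0],[0,0,0]]]'
python3 - <<'E'
from h import *
np.set_printoptions(precision=3,suppress=True)
o=manip.get_obs();print(R.from_quat(o['ee_rot']).as_matrix())
s,ps,ws=cam('scene');t,pt,wt=cam('side');np.savez('w9.npz',s=s,t=t)
for n,p,w in(('scene',ps,ws),('side',pt,wt)):
    print(n,'rim',proj(p,w,[.66,-.117,.174]),'tcp',proj(p,w,o['position']))
a=cv2.resize(s[95:235,110:240],(395,426),interpolation=cv2.INTER_CUBIC)
b=cv2.resize(t[75:195,165:275],(390,426),interpolation=cv2.INTER_CUBIC)
save('m2.png',np.concatenate([a,b],1))
E
```

```text
clock: 37.9
position: [0.6709, -0.1033, 0.2333]
ee_rot: [0.017, 0.831, -0.036, 0.555]
ft_force: [-0.1, 0.2, -1.0]
grip_width: 0.188
grasp_force: 26.8
clock: 38.9
position: [0.6697, -0.1162, 0.2335]
ee_rot: [0.017, 0.831, -0.035, 0.555]
ft_force: [-0.7, -0.4, 0.2]
grip_width: 0.189
grasp_force: 26.8
[[-0.384  0.066  0.921]
 [-0.011  0.997 -0.076]
 [-0.923 -0.04  -0.382]]
scene rim (np.float64(166.24512621670314), np.float64(175.02578331258448)) tcp (np.float64(159.19603084219636), np.float64(161.0592244510234))
side rim (np.float64(210.6679912810367), np.float64(129.21755331317473)) tcp (np.float64(205.76824849392955), np.float64(109.9678152159956))
```

View pics/m2.png

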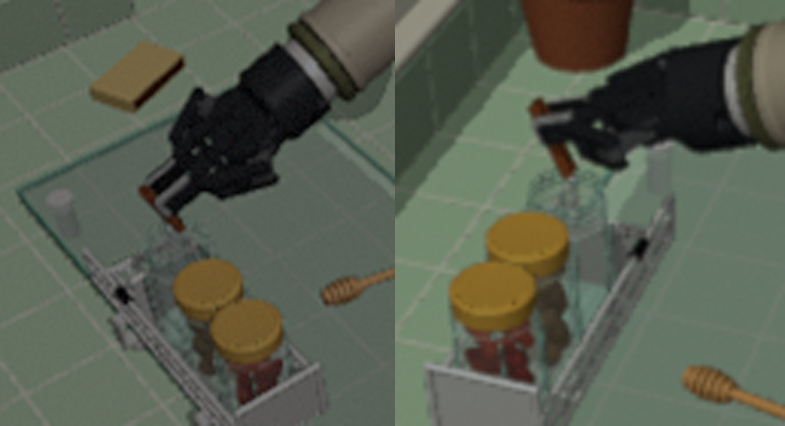

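m2: the stick is held slanting, its lower end just above the jar mouth (scene ~169,169; side ~214,124). The mouth is at scene ~(168,173) and side ~(213.5,126.6).

```bash
python3 - <<'E'
from h import *
np.set_printoptions(precision=4,suppress=True)
o=manip.get_obs();M=R.from_quat(o['ee_rot']).as_matrix();T=np.array(o['position'])
lo=T+M@[.044,0,-.004];hi=T+M@[-.018,0,-.004];print(lo,hi)
Q={n:(manip.camera_params(n),np.linalg.inv(manip.camera_params(n)['camera_from_world'])) for n in('scene','side')}
d=np.load('w9.npz')
for n,k,r in(('scene','s',(150,185,145,185)),('side','t',(195,225,95,135))):
    im=d[k];g=cv2.inRange(cv2.cvtColor(im,cv2.COLOR_RGB2HSV),(0,110,40),(13,255,255));m=np.zeros_like(g);m[r[2]:r[3],r[0]:r[1]]=1;g=g*m
    P=cv2.findNonZero(g)[:,0];print(n,'obs lo',P[np.argsort(P[:,1])[-4:]].mean(0),'hi',P[np.argsort(P[:,1])[:4]].mean(0),'pred',proj(*Q[n],lo),proj(*Q[n],hi))
print('rim tri',tri((*Q['scene'],167.6,173),(*Q['side'],213.5,126.6)))
print([onz(*Q[n],*q,.175) for n,q in(('scene',(167.6,173)),('side',(213.5,126.6)))])
E
```

```text
[ 0.6491 -0.1165  0.1944] [ 0.6729 -0.1158  0.2516]
scene obs lo [169.  169.5] hi [157.  156.5] pred (np.float64(168.45136011411543), np.float64(168.11692687375006)) (np.float64(156.88537832058515), np.float64(156.64775307567402))
side obs lo [213.   123.25] hi [205.   103.75] pred (np.float64(213.94652004032204), np.float64(123.77896356540744)) (np.float64(204.09184631234743), np.float64(103.8880517180715))
rim tri (array([ 0.6537, -0.1198,  0.1793]), np.float64(0.005100937617589935))
[array([ 0.6534, -0.1205,  0.175 ]), array([ 0.6567, -0.1296,  0.175 ])]
```

```bash
python3 -m inch '[[[0,-0.03,-0.04],[0,0,0]],[[0.05,-0.02,0],[0,0,0]],[[0.11,-0.02,0.03],[0,0,0]],[[0.17,-0.02,0.05],[0,0,0]],[[0.23,-0.02,0.07],[0,0,0]],[[0.29,-0.02,0.09],[0,0,0]],[[0.35,-0.02,0.11],[0,0,0]],[[0.41,-0.02,0.13],[0,0,0]],[[0.46,-0.02,0.14],[0,0,0]],[[0.49,-0.02,0.15],[0,0,0]]]'
```

```text
clock: 40.0
position: [0.6654, -0.1193, 0.1922]
ee_rot: [0.017, 0.831, -0.035, 0.555]
ft_force: [-1.6, -0.6, -0.6]
grip_width: 0.19
grasp_force: 26.8
```

```bash
python3 -m inch '[[[0,0,0],[0,0,0]],[[0,0,0],[0,0,0]],[[0,0,0],[0,0,0]],[[0,0,0],[0,0,0]],[[0,0,0],[0,0,0]],[[0,0,0],[0,0,0]],[[-0.1,0,-0.04],[0,0,0]],[[-0.25,0,-0.1],[0,0,0]],[[-0.42,0,-0.17],[0,0,0]],[[-0.58,0,-0.24],[0,0,0]]]' 0.45
python3 - <<'E'
from h import *
for n,r in(('scene',(140,195,140,225)),('side',(190,235,90,185))):
    im,p,w=cam(n);np.save(n+'10.npy',im)
    g=cv2.inRange(cv2.cvtColor(im,cv2.COLOR_RGB2HSV),(0,90,30),(14,255,255));m=np.zeros_like(g);m[r[2]:r[3],r[0]:r[1]]=1
    k,l,st,c=cv2.connectedComponentsWithStats(g*m)
    print(n,[(st[j].tolist(),c[j].round(1).tolist()) for j in range(1,k) if st[j,4]>12])
    print('floor',proj(p,w,[.658,-.119,.06]),'mid',proj(p,w,[.658,-.119,.095]),'rim',proj(p,w,[.658,-.119,.174]))
E
```

```text
clock: 41.0
position: [0.6658, -0.1172, 0.2443]
ee_rot: [0.017, 0.831, -0.035, 0.555]
ft_force: [0.5, -0.3, 0.8]
grip_width: 0.451
grasp_force: 0.0
scene [([184, 213, 11, 12, 60], [190.1, 218.1])]
floor (np.float64(173.3606973243507), np.float64(201.2569200312749)) mid (np.float64(171.35766617454843), np.float64(193.38752980149584)) rim (np.float64(166.50139127922134), np.float64(174.3084844166146))
side [([205, 90, 23, 5, 90], [216.3, 91.6]), ([190, 165, 14, 17, 136], [196.8, 173.7])]
floor (np.float64(213.9152915275956), np.float64(161.63049259486382)) mid (np.float64(213.24263499201965), np.float64(152.01675499839766)) rim (np.float64(211.628446885804), np.float64(128.94646568468934))
```

```bash
python3 - <<'E'
from h import *
d=np.load('w7.npz');e=np.load('w9.npz')
for n,k,r in(('scene','s',(140,205,150,225)),('side','t',(190,245,115,190))):
    b=np.load(n+'10.npy')
    D=b.astype(int)-e[k]
    x0,x1,y0,y1=r
    m=(np.abs(D).sum(2)>35).astype(np.uint8);q=np.zeros_like(m);q[y0:y1,x0:x1]=m[y0:y1,x0:x1]
    kk,l,st,c=cv2.connectedComponentsWithStats(q)
    for j in range(1,kk):
        if st[j,4]>6:print(n,st[j],c[j].round(1),'after',b[l==j].mean(0).round(),'before',e[k][l==j].mean(0).round())
E
```

```text
scene [155 150  21  22 228] [164.4 157.8] after [73. 79. 73.] before [45. 41. 37.]
scene [173 150  31  11 110] [189.2 156.2] after [66. 73. 67.] before [36. 39. 37.]
scene [162 189   7   7  26] [165.  192.2] after [55. 47. 38.] before [72. 75. 71.]
side [206 115  35  11 171] [220.  118.8] after [102. 119. 100.] before [61. 58. 48.]
side [212 153   9  10  50] [216.1 157.1] after [74. 77. 66.] before [ 95. 115. 105.]
```

```bash
python3 -m inch '[[[0,0.1,0],[0,0.1,0]],[[0,0.2,0],[0,0.2,0]],[[0,0.3,0],[0,0.3,0]],[[0,0.4,0],[0,0.4,0]],[[0,0.5,0],[0,0.5,0]],[[0,0.6,0],[0,0.6,0]],[[0,0.7,0],[0,0.7,0]],[[0,0.8,0],[0,0.8,0]],[[0,0.9,0],[0,0.9,0]],[[0,1,0],[0,1,0]]]'
python3 -m inch '[[[0.09,0.1,-0.04],[0,0.05,0]],[[0.18,0.2,-0.08],[0,0.1,0]],[[0.27,0.3,-0.11],[0,0.15,0]],[[0.36,0.4,-0.15],[0,0.2,0]],[[0.46,0.5,-0.19],[0,0.25,0]],[[0.55,0.6,-0.23],[0,0.3,0]],[[0.64,0.7,-0.27],[0,0.35,0]],[[0.73,0.8,-0.31],[0,0.4,0]],[[0.82,0.9,-0.35],[0,0.45,0]],[[0.92,1,-0.38],[0,0.5,0]]]'
python3 -m inch '[[[0.1,0.1,0],[0,0,0]],[[0.2,0.2,0],[0,0,0]],[[0.3,0.3,0],[0,0,0]],[[0.4,0.4,0],[0,0,0]],[[0.5,0.5,0],[0,0,0]],[[0.6,0.6,0],[0,0,0]],[[0.7,0.7,0],[0,0,0]],[[0.8,0.8,0],[0,0,0]],[[0.9,0.9,0],[0,0,0]],[[1,1,0],[0,0,0]]]'
python3 - <<'E'
from h import *
np.set_printoptions(precision=4,suppress=True)
print(R.from_quat(manip.get_obs()['ee_rot']).as_matrix())
E
```

```text
clock: 42.1
position: [0.6844, -0.1014, 0.2656]
ee_rot: [0.048, 0.875, -0.08, 0.474]
ft_force: [0.9, -0.9, -1.0]
grip_width: 0.448
grasp_force: 0.0
clock: 43.1
position: [0.6319, -0.0159, 0.2127]
ee_rot: [0.062, 0.951, -0.069, 0.294]
ft_force: [-0.7, -0.4, 0.1]
grip_width: 0.45
grasp_force: 0.0
clock: 44.1
position: [0.5791, 0.0686, 0.1593]
ee_rot: [0.062, 0.951, -0.07, 0.295]
ft_force: [0.2, -0.1, -0.2]
grip_width: 0.449
grasp_force: 0.0
[[-0.8182  0.1585  0.5526]
 [ 0.0764  0.9827 -0.1687]
 [-0.5698 -0.0958 -0.8162]]
```

```bash
cat > g.py <<'E'
from h import *
import sys
np.set_printoptions(precision=3,suppress=True)
def go(P,M2):
    o=manip.get_obs();M=R.from_quat(o['ee_rot']).as_matrix()
    print('shift',M.T@(np.array(P)-o['position'])/.08,'turn',R.from_matrix(M.T@M2).as_rotvec()/np.radians(45),'j',o['joint_pos'])
def down(a,tilt=0):
    a=np.radians(a);x=np.array([np.cos(a),np.sin(a),0]);z=np.array([0,0,-1.]);t=np.radians(tilt)
    X=x*np.cos(t)+z*np.sin(t);Z=z*np.cos(t)-x*np.sin(t);return np.c_[X,np.cross(Z,X),Z]
E
python3 -c "
from g import *
go([.54,.15,.19],down(190.4))"
```

```text
shift [ 0.26   0.885 -0.755] turn [-0.249  0.747 -0.384] j [ 0.441  0.043 -0.863  2.118  0.749  0.64   0.495]
```

```bash
python3 -m inch '[[[0.03,0.09,-0.08],[-0.025,0.075,-0.038]],[[0.05,0.18,-0.15],[-0.05,0.15,-0.077]],[[0.08,0.27,-0.23],[-0.075,0.22,-0.115]],[[0.1,0.35,-0.3],[-0.1,0.3,-0.154]],[[0.13,0.44,-0.38],[-0.125,0.37,-0.19]],[[0.16,0.53,-0.45],[-0.15,0.45,-0.23]],[[0.18,0.62,-0.53],[-0.175,0.52,-0.27]],[[0.21,0.71,-0.6],[-0.2,0.6,-0.31]],[[0.23,0.8,-0.68],[-0.225,0.67,-0.346]],[[0.26,0.885,-0.755],[-0.249,0.747,-0.384]]]'
python3 -c "
from g import *
go([.496,.2905,.10],down(190.4))"
```

```text
clock: 45.1
position: [0.54, 0.15, 0.1906]
ee_rot: [-0.092, 0.996, 0.0, -0.001]
ft_force: [-0.0, 0.1, 0.1]
grip_width: 0.449
grasp_force: 0.0
shift [0.218 1.826 1.135] turn [ 0.002 -0.003  0.003] j [ 0.412  0.354 -0.925  1.651  0.291  1.286  1.188]
```

```bash
python3 -m inch '[[[0.01,0.1,0],[0,0,0]],[[0.02,0.2,0.03],[0,0,0]],[[0.03,0.3,0.06],[0,0,0]],[[0.04,0.4,0.1],[0,0,0]],[[0.05,0.5,0.13],[0,0,0]],[[0.06,0.6,0.17],[0,0,0]],[[0.07,0.7,0.2],[0,0,0]],[[0.08,0.8,0.23],[0,0,0]],[[0.09,0.9,0.27],[0,0,0]],[[0.1,0.95,0.3],[0,0,0]]]'
python3 -m inch '[[[0.02,0.11,0.05],[0,0,0]],[[0.04,0.22,0.1],[0,0,0]],[[0.06,0.33,0.15],[0,0,0]],[[0.08,0.44,0.22],[0,0,0]],[[0.1,0.55,0.3],[0,0,0]],[[0.118,0.66,0.4],[0,0,0]],[[0.118,0.77,0.5],[0,0,0]],[[0.118,0.876,0.62],[0,0,0]],[[0.118,0.876,0.74],[0,0,0]],[[0.118,0.876,0.835],[0,0,0]]]'
python3 - <<'E'
from g import *
im,p,wc=cam('wrist')
H,Sa,V=cv2.split(cv2.cvtColor(im,cv2.COLOR_RGB2HSV))
m=((H<14)&(Sa>110)).astype(np.uint8)
k,l,st,c=cv2.connectedComponentsWithStats(m)
for j in range(1,k):
    if st[j,4]>300:
        r=cv2.minAreaRect(np.argwhere(l==j)[:,::-1].astype(np.float32));B=[onz(p,wc,*b,.062)[:2] for b in cv2.boxPoints(r)];print(st[j],r,B,np.mean(B,0))
go([.496,.2905,.058],down(190.4))
E
```

```text
clock: 46.1
position: [0.5187, 0.2242, 0.1666]
ee_rot: [-0.091, 0.996, 0.0, 0.001]
ft_force: [0.4, -0.4, -0.1]
grip_width: 0.45
grasp_force: 0.0
clock: 47.1
position: [0.4971, 0.2902, 0.0988]
ee_rot: [-0.091, 0.996, -0.0, 0.0]
ft_force: [-0.3, -0.8, -0.1]
grip_width: 0.45
grasp_force: 0.0
[ 239  150   29  108 2959] ((253.0, 203.5), (107.0, 28.0), 90.0) [array([0.454, 0.275]), array([0.451, 0.289]), array([0.512, 0.302]), array([0.515, 0.286])] [0.483 0.288]
shift [0.008 0.015 0.497] turn [-0.001 -0.001 -0.   ] j [ 0.114  0.494 -0.904  1.713  0.423  1.144  0.841]
```

```bash
python3 -m inch '[[[0,0,0.07],[0,0,0]],[[0,0.01,0.14],[0,0,0]],[[0,0.01,0.21],[0,0,0]],[[0,0.01,0.28],[0,0,0]],[[0,0.01,0.35],[0,0,0]],[[0,0.01,0.41],[0,0,0]],[[0,0.01,0.46],[0,0,0]],[[0,0.01,0.49],[0,0,0]],[[0,0.01,0.505],[0,0,0]],[[0,0.01,0.505],[0,0,0]]]'
python3 -m inch '[[[0,0,0],[0,0,0]],[[0,0,0],[0,0,0]],[[0,0,0],[0,0,0]],[[0,0,0],[0,0,0]],[[0,0,0],[0,0,0]],[[0,0,0],[0,0,0]],[[0,0,-0.1],[0,0,0]],[[0,0,-0.3],[0,0,0]],[[0,0,-0.5],[0,0,0]],[[0,0,-0.7],[0,0,0]]]' 0 25
python3 -c "
from g import *
go([.52,.21,.18],down(186,25))
go([.57,.13,.235],down(182,45))"
```

```text
clock: 48.15
position: [0.4973, 0.2911, 0.0596]
ee_rot: [-0.091, 0.996, -0.0, 0.001]
ft_force: [0.0, -0.0, -0.0]
grip_width: 0.449
grasp_force: 0.0
clock: 49.15
position: [0.4973, 0.2914, 0.1176]
ee_rot: [-0.091, 0.996, 0.0, 0.001]
ft_force: [-0.7, 0.2, -0.1]
grip_width: 0.185
grasp_force: 26.7
shift [-0.097 -1.052 -0.78 ] turn [ 0.022 -0.552  0.097] j [ 0.123  0.473 -0.917  1.694  0.404  1.174  0.852]
shift [-0.533 -2.148 -1.467] turn [ 0.074 -0.995  0.177] j [ 0.123  0.473 -0.917  1.694  0.404  1.174  0.852]
```

```bash
python3 -m inch '[[[-0.02,-0.1,-0.1],[0,-0.03,0]],[[-0.05,-0.2,-0.2],[0,-0.08,0]],[[-0.07,-0.3,-0.3],[0,-0.14,0]],[[-0.1,-0.4,-0.4],[0,-0.2,0]],[[-0.12,-0.5,-0.5],[0,-0.26,0]],[[-0.15,-0.6,-0.6],[0,-0.32,0]],[[-0.17,-0.7,-0.7],[0,-0.38,0]],[[-0.2,-0.8,-0.8],[0,-0.44,0]],[[-0.22,-0.9,-0.9],[0,-0.5,0]],[[-0.25,-1,-1],[0,-0.55,0]]]'
python3 -c "
from g import *
go([.585,.145,.235],down(183,45))"
```

```text
clock: 50.15
position: [0.5311, 0.2149, 0.1962]
ee_rot: [-0.089, 0.972, 0.019, 0.216]
ft_force: [0.7, 0.4, -1.2]
grip_width: 0.182
grasp_force: 26.7
shift [-0.662 -0.983 -0.224] turn [ 0.092 -0.443  0.137] j [ 0.442  0.004 -0.982  1.988  0.226  0.752  1.08 ]
```

```bash
python3 -m inch '[[[-0.07,-0.1,-0.02],[0.01,-0.04,0.01]],[[-0.13,-0.2,-0.05],[0.02,-0.09,0.03]],[[-0.2,-0.3,-0.07],[0.03,-0.13,0.04]],[[-0.26,-0.4,-0.09],[0.04,-0.18,0.05]],[[-0.33,-0.5,-0.11],[0.05,-0.22,0.07]],[[-0.4,-0.6,-0.13],[0.06,-0.27,0.08]],[[-0.46,-0.7,-0.16],[0.07,-0.31,0.1]],[[-0.53,-0.8,-0.18],[0.08,-0.35,0.11]],[[-0.6,-0.9,-0.2],[0.09,-0.4,0.12]],[[-0.66,-0.98,-0.22],[0.09,-0.44,0.14]]]'
python3 -c "
from g import *
go([.645,.065,.245],down(181,60))"
```

```text
clock: 51.15
position: [0.5851, 0.1453, 0.2342]
ee_rot: [-0.023, 0.924, 0.011, 0.381]
ft_force: [0.1, 0.9, -0.9]
grip_width: 0.189
grasp_force: 26.7
shift [-0.591 -1.04   0.394] turn [ 0.036 -0.338  0.024] j [ 0.563 -0.183 -0.95   2.162  0.333  0.369  0.918]
```

```bash
python3 -m inch '[[[-0.06,-0.1,0.04],[0,-0.03,0]],[[-0.12,-0.2,0.08],[0.01,-0.07,0]],[[-0.18,-0.3,0.12],[0.01,-0.1,0.01]],[[-0.24,-0.4,0.16],[0.01,-0.13,0.01]],[[-0.3,-0.5,0.2],[0.02,-0.17,0.01]],[[-0.36,-0.6,0.24],[0.02,-0.2,0.01]],[[-0.42,-0.7,0.28],[0.03,-0.24,0.02]],[[-0.48,-0.8,0.32],[0.03,-0.27,0.02]],[[-0.54,-0.9,0.36],[0.03,-0.3,0.02]],[[-0.59,-1,0.39],[0.04,-0.34,0.02]]]'
python3 -c "
from g import *
go([.668,-.015,.24],down(181,68))"
```

```text
clock: 52.15
position: [0.6321, 0.0749, 0.2402]
ee_rot: [-0.006, 0.881, -0.003, 0.473]
ft_force: [0.1, -0.9, -0.3]
grip_width: 0.187
grasp_force: 26.7
shift [-0.231 -1.127  0.375] turn [-0.018 -0.255  0.006] j [ 0.931 -0.167 -1.166  2.241  1.458  0.104 -0.129]
```

```bash
python3 -m inch '[[[-0.02,-0.1,0.04],[0,-0.03,0]],[[-0.05,-0.2,0.08],[0,-0.05,0]],[[-0.07,-0.3,0.11],[0,-0.08,0]],[[-0.09,-0.4,0.15],[0,-0.1,0]],[[-0.12,-0.5,0.19],[0,-0.13,0]],[[-0.14,-0.6,0.22],[-0.01,-0.15,0]],[[-0.16,-0.7,0.26],[-0.01,-0.18,0]],[[-0.18,-0.8,0.3],[-0.01,-0.2,0]],[[-0.21,-0.9,0.34],[-0.02,-0.23,0]],[[-0.23,-1,0.375],[-0.02,-0.255,0.006]]]'
python3 -c "
from g import *
go([.668,-.09,.24],down(181,68))"
```

```text
clock: 53.15
position: [0.6676, -0.0045, 0.2396]
ee_rot: [-0.008, 0.829, 0.006, 0.559]
ft_force: [0.0, 0.9, 0.2]
grip_width: 0.19
grasp_force: 26.7
shift [-0.001 -1.069 -0.018] turn [ 0.004 -0.001 -0.001] j [ 0.579  0.018 -0.666  2.319  2.965  0.382 -1.423]
```

Orientation reached. Now on to the jar.

```bash
python3 -m inch '[[[0,-0.1,0],[0,0,0]],[[0,-0.2,0],[0,0,0]],[[0,-0.3,0],[0,0,0]],[[0,-0.4,0],[0,0,0]],[[0,-0.5,0],[0,0,0]],[[0,-0.6,0],[0,0,0]],[[0,-0.7,0],[0,0,0]],[[0,-0.8,0],[0,0,0]],[[0,-0.9,0],[0,0,0]],[[0,-1,0],[0,0,0]]]'
python3 -c "
from g import *
go([.666,-.119,.24],down(181,68))
go([.666,-.119,.193],down(181,68))"
```

```text
clock: 54.15
position: [0.669, -0.0846, 0.2394]
ee_rot: [-0.008, 0.829, 0.006, 0.558]
ft_force: [-0.5, 0.6, -0.3]
grip_width: 0.185
grasp_force: 26.7
shift [ 0.009 -0.43  -0.046] turn [ 0.003 -0.002 -0.001] j [ 0.705  0.044 -0.575  2.293  3.493  0.388 -1.82 ]
shift [ 0.554 -0.431  0.175] turn [ 0.003 -0.002 -0.001] j [ 0.705  0.044 -0.575  2.293  3.493  0.388 -1.82 ]
```

```bash
python3 -m inch '[[[0,-0.15,-0.01],[0,0,0]],[[0,-0.3,-0.03],[0,0,0]],[[0.01,-0.42,-0.04],[0,0,0]],[[0.02,-0.43,-0.04],[0,0,0]],[[0.1,-0.43,-0.01],[0,0,0]],[[0.19,-0.43,0.03],[0,0,0]],[[0.28,-0.43,0.07],[0,0,0]],[[0.37,-0.43,0.1],[0,0,0]],[[0.46,-0.43,0.14],[0,0,0]],[[0.55,-0.43,0.175],[0,0,0]]]'
```

```text
clock: 55.15
position: [0.6666, -0.1176, 0.1928]
ee_rot: [-0.008, 0.829, 0.007, 0.559]
ft_force: [-0.6, 0.4, -0.3]
grip_width: 0.184
grasp_force: 26.7
```

```bash
python3 -m inch '[[[0,0,0],[0,0,0]],[[0,0,0],[0,0,0]],[[0,0,0],[0,0,0]],[[0,0,0],[0,0,0]],[[0,0,0],[0,0,0]],[[0,0,0],[0,0,0]],[[-0.1,0,-0.04],[0,0,0]],[[-0.25,0,-0.1],[0,0,0]],[[-0.45,0,-0.18],[0,0,0]],[[-0.65,0,-0.27],[0,0,0]]]' 0.45
python3 -m inch '[[[-0.1,0,-0.1],[0,0,0]],[[-0.2,0,-0.2],[0,0,0]],[[-0.3,0,-0.35],[0,0,0]],[[-0.4,0,-0.5],[0,0,0]],[[-0.5,0,-0.65],[0,0,0]],[[-0.6,0,-0.75],[0,0,0]],[[-0.7,0,-0.85],[0,0,0]],[[-0.8,0,-0.9],[0,0,0]],[[-0.9,0,-0.95],[0,0,0]],[[-1,0,-1],[0,0,0]]]'
python3 - <<'E'
from h import *
for n,r in(('scene',(140,205,140,225)),('side',(190,245,100,190))):
    im,p,w=cam(n);b=np.load(n+'10.npy');x0,x1,y0,y1=r
    for nm,ref in(('vs stick1',b),('vs empty',np.load('w9.npz')['s' if n=='scene' else 't'])):
        m=(np.abs(im.astype(int)-ref).sum(2)>30).astype(np.uint8);q=np.zeros_like(m);q[y0:y1,x0:x1]=m[y0:y1,x0:x1]
        k,l,st,c=cv2.connectedComponentsWithStats(q)
        for j in range(1,k):
            if st[j,4]>6:print(n,nm,st[j],c[j].round(1),'after',im[l==j].mean(0).round(),'before',ref[l==j].mean(0).round())
    np.save(n+'11.npy',im)
    # dish/dipper/lid and stick remnants
    o=np.load(n+'0.npy');hs=lambda a,lo,hi:cv2.inRange(cv2.cvtColor(a,cv2.COLOR_RGB2HSV),lo,hi)
    for nm,a in(('start',o),('now',im)):
        g=hs(a,(85,150,0),(100,255,255));g[:190]=0;k,l,st,c=cv2.connectedComponentsWithStats(g);print(nm,'dish',st[1+np.argmax(st[1:,4])])
        br=hs(a,(0,100,0),(14,255,255));s=st[1+np.argmax(st[1:,4])];print(' brown px in dish box',cv2.countNonZero(br[s[1]:s[1]+s[3],s[0]:s[0]+s[2]]))
E
```

```text
clock: 56.15
position: [0.6663, -0.1179, 0.2497]
ee_rot: [-0.007, 0.829, 0.007, 0.558]
ft_force: [1.2, 0.5, -0.6]
grip_width: 0.449
grasp_force: 0.0
clock: 57.15
position: [0.6227, -0.1195, 0.3499]
ee_rot: [-0.016, 0.823, -0.009, 0.567]
ft_force: [-0.1, 0.8, 0.5]
grip_width: 0.449
grasp_force: 0.0
scene vs stick1 [155 140  50  24 723] [180.2 149. ] after [89. 99. 89.] before [28. 30. 30.]
scene vs stick1 [163 163   4   8  14] [164.4 166.1] after [ 96. 100.  97.] before [76. 81. 77.]
scene vs stick1 [162 192   6   5   9] [164.4 194. ] after [56. 50. 43.] before [63. 64. 59.]
scene vs empty [155 140  50  32 885] [178.8 151.4] after [89. 99. 89.] before [29. 28. 28.]
scene vs empty [162 189   7   8  34] [164.9 192.5] after [57. 48. 38.] before [73. 76. 71.]
start dish [ 265  222   74   63 1997]
 brown px in dish box 218
now dish [ 265  222   74   63 2317]
 brown px in dish box 0
side vs stick1 [203 100  42  20 600] [224.3 107.9] after [111. 131. 107.] before [33. 36. 34.]
side vs stick1 [240 129   3   5   9] [241.1 131.2] after [115. 119. 113.] before [92. 97. 91.]
side vs stick1 [214 146  11  19  73] [219.  155.1] after [70. 64. 53.] before [ 92. 105.  96.]
side vs empty [202 100  43  26 789] [223.5 110.1] after [111. 130. 108.] before [37. 37. 34.]
side vs empty [240 129   3   5   9] [241.1 131.2] after [115. 119. 113.] before [93. 97. 91.]
side vs empty [211 146  14  19 131] [217.3 156. ] after [70. 69. 58.] before [ 92. 109. 100.]
start dish [ 190  245   63   70 2668]
 brown px in dish box 345
now dish [ 190  245   70   70 3342]
 brown px in dish box 0
```

```bash
python3 -c "
from workcell import manip
print(manip.hand_in())"
```

```text
the job is handed in; nothing more can be done
None
```

I handed the job in at about 57 s: both sticks were dropped into the jar, the jar is set down in the rack, and the stop was pushed until it stalled snug at about 12 N. The final camera images show the dish empty and unmoved and brown inside the jar. I had no picture views left to look at the end state directly, and no verdict came back.

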